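Clear the rejects into the broken-glass bin

ROBOT

A 6-joint arm with a two-finger parallel gripper is mounted at the origin on the work surface. World frame = base frame: x ahead of the robot, y to its left, z up, the work surface at z = 0. Lengths are in mm, angles in rad, forces in N, time in s.
With the tool pointing down it reaches from about 350 to 950 mm from the base axis. Payload 17.4 kg.
Tool frame: the origin (TCP) lies at the centre of the arm's flange, where the gripper is bolted on; the fingertips stand 186 mm ahead of it and the grasp point (between the pads) lies 167 mm ahead of it; x points along the fingers, y is the direction in which the jaws open and shut, and the axes are right-handed (so a half turn about x gives the same grasp; the last joint's range is limited). The gripper opens to 93 mm and grips with 3 to 60 N. Pads are 15 mm wide; open, the fingers measure 128 mm over their backs; the gripper's body (75 mm by 188 mm) begins 65 mm behind the grasp point.
Start: joints at [-1.17, 0.116, 1.442, -0, 1.584, -0.038], TCP at [286.768, -611.063, 404.746] pointing down, gripper open.
Joint ranges: [-2.83, 2.83], [-0.83, 2.19], [0.07, 2.5], [-1.14, 4.28], [0.01, 3], [-2.97, 2.97]. Speed limits (rad/s): [1.89, 1.89, 2.22, 3.14, 3.14, 3.14].

INTERFACE

Orientations are given as a rotation vector (axis times angle).
In Python, from station import manip gives the robot as it stands.
- The arm moves only by the tool apply_moves, never from a script. Its argument "plan" is a list of rows, each a list of 5 numbers: the opening, from 0 (shut) to 1 (fully open), then the shift along the tool's x, y, z in units of 30 mm (1.0 is 30 mm), then the turn about the tool's x in units of 5 degrees (1.0 is 5 degrees). A call has exactly 8 rows; each row shifts and turns the commanded pose from where the row before left it, along the tool's axes as they then stand; what a row does not reach is not made up. A row lasts 1/12 s, in which the tool goes at most 41.7 mm and 7.16 degrees, less where a joint would pass 70% of its speed; a pose out of reach is approached as far as the arm can. A call is refused whole if a number of a shift passes 1 or a number of a turn 1, either way. A call with a gripper value outside its range is refused whole. The fingers move at their own pace and stop on an object; "grip_force" is the grip in N (left out, the last holds). Time passes only in rows, so rows that do not move let the fingers close, or fill a call up. It gives the time, the measured TCP pose, the force and the opening at its end, in the units of the state.
- manip.get_obs(): the state, without advancing time (a new reading comes with each control period).
- manip.read_camera(name): name is "side" or "top"; returns the picture (400x640x3 uint8, blue, green, red); there is no depth.
- manip.camera_params(name): a dict with "vfov" (degrees; the focal length in pixels is half the picture's height over the tangent of half this angle, whatever the lens; pixels are square), "cx", "cy" (the principal point, pixels), "dist" ([k1, k2, p1, p2, k3] as OpenCV has them; the pictures are not rectified), "world_from_camera" (4x4, takes a point from camera to world coordinates). Camera axes: x right, y up, looking along -z (the intrinsics and any distortion apply to the point x, -y, -z); pixel columns grow to the right and rows downward; lengths in mm; the calibration is good to about 2 mm. A picture is of the moment at which its call begins. camera_params takes no time and is no camera call.
- manip.hand_in(): hands the job in, once; it reports no verdict.
The state is a dict: "t": time; "q": joint angles; "qvel": joint speeds; "effort": joint torques, N m; "tool_pos": TCP position; "tool_rot": TCP orientation; "ft_force": force on the tool from outside, world axes, zero at the start; "wrist_torque": the same for the moment, N m; "opening": opening from 0.0 (shut) to 1.0 (fully open).
Only numpy, scipy, OpenCV 4.12 (cv2) and the standard library are available. Lean on these libraries where they do the work, as an engineer would, in place of code of your own. Each camera call takes 0.05 s, during which the arm holds its last target.

TASK

Get rid of the two rejects: the vial with the red cap, standing in the blue rack, and the cracked amber cuvette lying on the light box. Take them one at a time, in either order, to the yellow broken-glass bin: push its red sprung flap in, hold it open with the gripper while you let the reject drop inside, then draw back so that the flap springs shut. Leave the green-capped vials standing in their wells.

Things in the scene. Friction and masses are not known exactly. Their poses are not given: they have to be found in the camera images.
- bin: Yellow broken-glass bin, fixed, hollow, 200 (x) by 200 (y) mm, walls and floor 4 mm. Origin: centre of its underside; z up; its front looks to its own -x. Front wall 85 mm high, back 285 mm; the top is one sloping face rising towards its +x at 45 degrees to level: outward normal (-sin 45, 0, cos 45), up-slope direction (cos 45, 0, sin 45) in its frame.
- slot (a point): Centre of the bin's slot, on the outer surface of the sloping face, 185 mm above the bench at the bin's x = y = 0. The slot is 150 mm wide (along the bin's y) and 85 mm up the slope, closed by the red flap. Best entered along the face's normal (fingers pointing down and to the bin's +x, 45 degrees from vertical).
- guard_rim (a point): Middle of the top bar of the black hand guard: an open frame of 10 mm bars, 200 mm wide, 120 mm tall, with one more bar across half-way, standing square on the sloping face 80 mm up-slope from the slot's centre. It leans out over the slot, its top bar about 326 mm above the bench, so a gripper pointing straight down does not fit.
- flap (a joint): Red flap in the slot, 83 by 146 by 4 mm, 1 mm below the face's outer surface, hinged along the slot's upper edge, swings inwards. 0 = shut, 1.4 rad = fully open; at 0.79 it hangs straight down. A spring shuts it (0.05 N m at 0, 0.05 N m more per rad: 1 to 3 N at the fingertips); it holds a vial's weight.
- rack: Blue vial rack, fixed, 125 (x) by 165 (y) by 14 mm. Origin: centre of its underside. Four square wells, 32 mm wide and 6 mm deep (floor 8 mm above the bench), at x = -30, +30 and y = -40, +40 mm in its frame, each holding an upright vial: close the fingers along its y direction, where the vials stand 80 mm apart (60 mm in x).
- reject_vial_mid (a point): Centre (half-way up) of the rejected vial: white-filled glass, 28 mm diameter, 61 mm tall, with a red cap (27 mm diameter, top 14 mm); 25 to 50 g. Stands upright in a well of the rack, its bottom 8 mm above the bench.
- cuvette_mid (a point): Centre of the cracked cuvette: amber square rod 12.5 by 12.5 mm, 45 mm long along its own y axis, red band at its +y end; about 12 g. Lies flat on the light box; z up.
- lightbox: Inspection light box, fixed, 140 (x) by 100 (y) mm, grey with a white top 30 mm above the bench. Origin: centre of its underside.
- good_a_mid (a point): Centre (half-way up) of a good vial: same size and make as the reject, but with a green cap. Stays in its well.
- good_b_mid (a point): Centre (half-way up) of a good vial: same size and make as the reject, but with a green cap. Stays in its well.
- good_c_mid (a point): Centre (half-way up) of a good vial: same size and make as the reject, but with a green cap. Stays in its well.

How it is judged:
By the outcome, as a careful person would: the job done as asked, in the order asked, and still so for the second after the job is handed in, with the robot touching nothing.
It also fails if it takes over 72 s, if anything falls off the work surface, if the arm or the gripper's body presses on something with over 40 N, if the wrist force passes 120 N, or if a joint passes its speed limit or range.

## Working session

There is one attempt and no reset: what is moved stays moved. The work goes in short steps, Python scripts to look and compute and a tool call to move; the robot and the scene stay as the last step left them, time stands still between calls to the robot, and variables do not carry over. Pictures are saved under pics/ and viewed, and the job is handed in when it is done.

Besides the shell and the picture viewer there is one more tool, called after "Call:" by a JSON object that holds its "fn" and its "kwargs". apply_moves: Moves the arm, as the interface text tells. Its arguments: {"type":"object","properties":{"plan":{"type":"array","items":{"type":"array","items":{"type":"number"}}},"grip_force":{"type":"number"}},"required":["plan"]}

```bash
ls; mkdir -p pics; python3 - <<'E'
from station import manip
import cv2
o=manip.get_obs();print(o)
for n in("top","side"):
    im=manip.read_camera(n);cv2.imwrite(f"pics/{n}0.png",im);print(manip.camera_params(n))
E
```

```text
pics
{'t': 0.0, 'q': array([-1.16980451e+00,  1.16491924e-01,  1.44223763e+00, -1.24563857e-05,
        1.58399744e+00, -3.78074566e-02]), 'qvel': array([-0.00032947, -0.00212404,  0.00160286,  0.00163876, -0.00030987,
        0.00030197]), 'effort': array([ 9.59455174e-04, -7.21265888e+01, -6.22605228e+01,  7.81985116e-02,
        2.38291954e-02, -1.10963267e-04]), 'tool_pos': array([ 286.76842391, -611.07459317,  404.01821754]), 'tool_rot': array([ 1.97869934,  0.4424061 , -1.97913953]), 'ft_force': array([-0.4905164 , -0.46607345,  0.67488307]), 'wrist_torque': array([-0.03741229,  0.02941222,  0.01330591]), 'opening': 0.9992807566473271}
{'vfov': 51.069197342868804, 'cx': 316.0183537773348, 'cy': 197.5272799733259, 'dist': array([0.02949098, 0.        , 0.        , 0.        , 0.        ]), 'world_from_camera': array([[ 3.76022544e-03,  9.81872546e-01, -1.89505052e-01,
         3.39585531e+02],
       [-9.99868763e-01,  6.67791091e-03,  1.47601628e-02,
        -1.50681403e+01],
       [ 1.57580965e-02,  1.89424680e-01,  9.81768798e-01,
         1.22738027e+03],
       [ 0.00000000e+00,  0.00000000e+00,  0.00000000e+00,
         1.00000000e+00]])}
{'vfov': 48.895430597813736, 'cx': 318.790095349407, 'cy': 203.9453320205179, 'dist': array([-0.04114176,  0.        ,  0.        ,  0.        ,  0.        ]), 'world_from_camera': array([[ 9.95817368e-01,  5.19391715e-02, -7.51670938e-02,
         4.67746368e+02],
       [-8.94224907e-02,  7.22844141e-01, -6.85200676e-01,
        -7.23568853e+02],
       [ 1.87453379e-02,  6.89056363e-01,  7.24465280e-01,
         9.52879021e+02],
       [ 0.00000000e+00,  0.00000000e+00,  0.00000000e+00,
         1.00000000e+00]])}
```

View pics/top0.png

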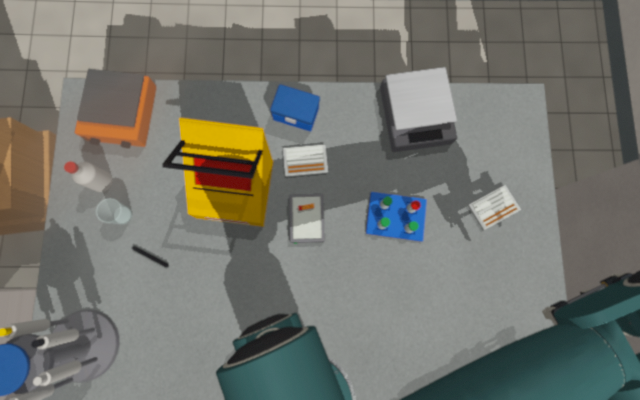

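View pics/side0.png

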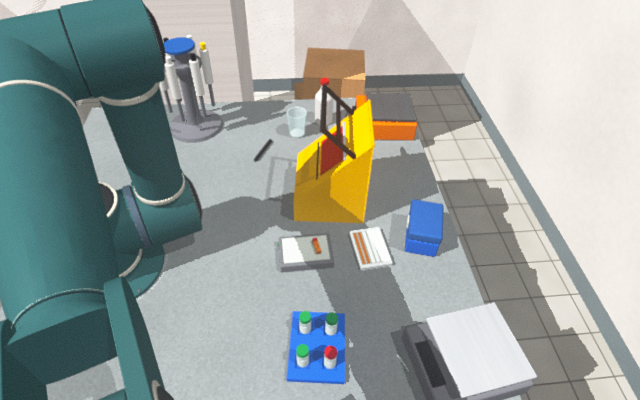

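The top view has image up = +x and left = +y. The bin is at about (225,170), the light box at (306,218) with the amber cuvette at (306,207), and the rack at (397,217) with the red cap at (414,207). I'll enlarge these areas.

```bash
python3 - <<'E'
import cv2
def crop(n,x0,y0,w,h,s,o):
    im=cv2.imread(f"pics/{n}.png")[y0:y0+h,x0:x0+w]
    cv2.imwrite(f"pics/{o}.png",cv2.resize(im,None,fx=s,fy=s,interpolation=cv2.INTER_CUBIC))
crop("top0",280,180,160,70,5,"c_top_small")
crop("top0",155,110,125,125,4.8,"c_top_bin")
crop("side0",270,225,110,165,3.6,"c_side_small")
crop("side0",270,70,130,160,3.7,"c_side_bin")
E
```

```text
(no output)
```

View pics/c_top_small.png

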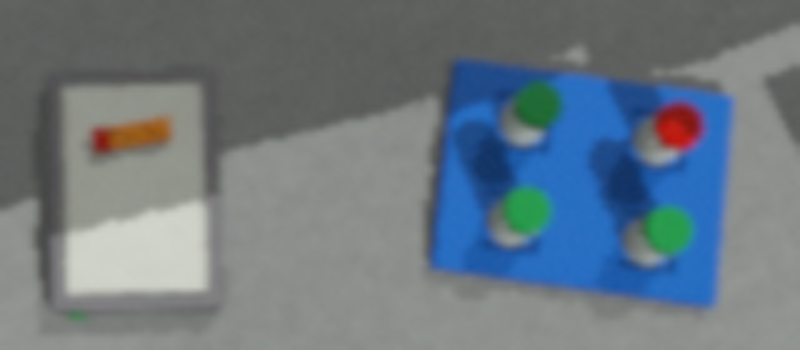

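View pics/c_top_bin.png

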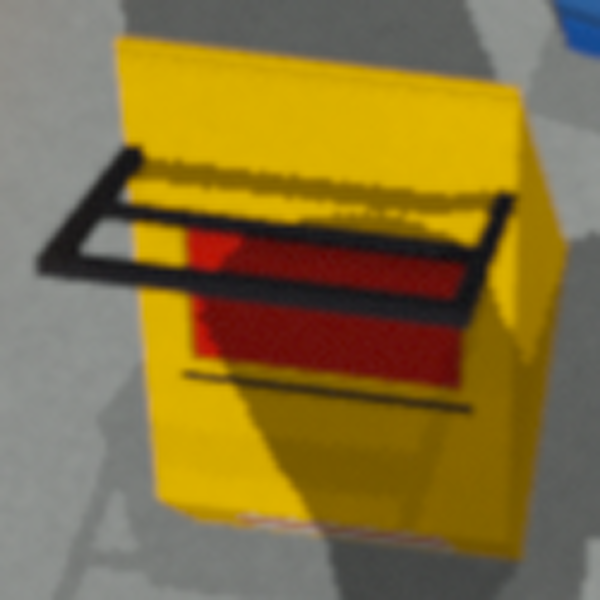

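View pics/c_side_small.png

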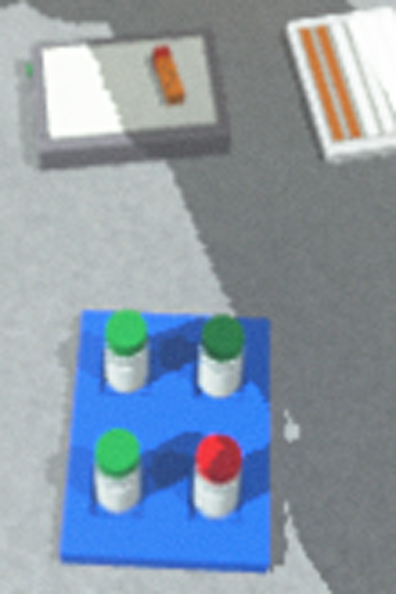

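View pics/c_side_bin.png

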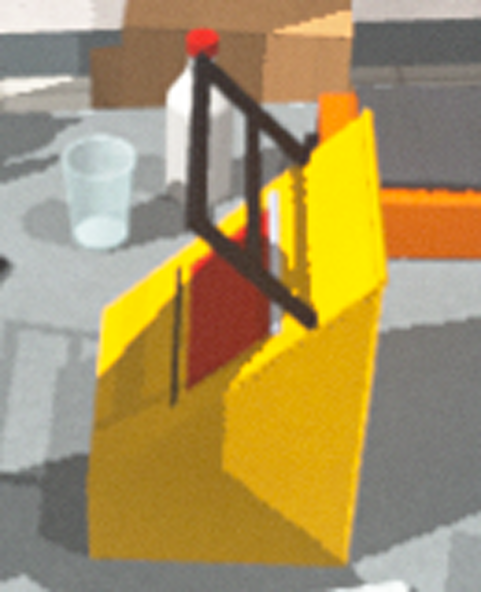

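```bash
cat > h.py <<'E'
import numpy as np, cv2
from scipy.optimize import least_squares
from station import manip
P={n:manip.camera_params(n) for n in("top","side")}
def cam(n):
    p=P[n]; f=200/np.tan(np.radians(p["vfov"]/2))
    K=np.array([[f,0,p["cx"]],[0,f,p["cy"]],[0,0,1.]])
    T=np.linalg.inv(p["world_from_camera"]); T=np.diag([1,-1,-1,1.])@T
    return K,p["dist"],T
def proj(n,X):
    K,d,T=cam(n); r,_=cv2.Rodrigues(T[:3,:3])
    return cv2.projectPoints(np.atleast_2d(np.array(X,float)),r,T[:3,3],K,d)[0][:,0]
def ray(n,uv):
    K,d,T=cam(n); u=cv2.undistortPoints(np.array([[uv]],float),K,d)[0,0]
    R=T[:3,:3]; v=R.T@np.array([u[0],u[1],1]); return -R.T@T[:3,3],v/np.linalg.norm(v)
def onz(n,uv,z):
    c,v=ray(n,uv); return c+v*(z-c[2])/v[2]
def tri(uvt,uvs):
    A=np.zeros((3,3));b=np.zeros(3)
    for n,uv in(("top",uvt),("side",uvs)):
        c,v=ray(n,uv);M=np.eye(3)-np.outer(v,v);A+=M;b+=M@c
    return np.linalg.solve(A,b)
CR={"ts":("top",280,180,5),"tb":("top",155,110,4.8),"ss":("side",270,225,3.6),"sb":("side",270,70,3.7)}
def full(c,uv):
    n,x,y,s=CR[c]; return n,np.array([x+(uv[0]+.5)/s-.5,y+(uv[1]+.5)/s-.5])
def place(q,X):
    c,s=np.cos(q[2]),np.sin(q[2]);X=np.atleast_2d(np.array(X,float))
    return np.c_[q[0]+c*X[:,0]-s*X[:,1],q[1]+s*X[:,0]+c*X[:,1],X[:,2]]
def fit(obs,q0):
    o=[(*full(c,uv),X) for c,uv,X in obs]
    f=lambda q:np.concatenate([proj(n,place(q,X))[0]-uv for n,uv,X in o])
    r=least_squares(f,q0,loss="soft_l1",x_scale=[10,10,.1]); return r.x,r.fun.reshape(-1,2)
E
cat > m.py <<'E'
from h import *
np.set_printoptions(precision=1,suppress=True)
s=np.sqrt(.5)
G=lambda y,h:(80*s-h*s,y,185+80*s+h*s)
b,r=fit([("tb",(117,38),(100,100,285)),("tb",(521,88),(100,-100,285)),("tb",(568,240),(100,-100,0)),
("tb",(197,357),(-42*s,73,185-42*s)),("tb",(460,388),(-42*s,-73,185-42*s)),("tb",(42,265),G(100,120)),("tb",(463,325),G(-100,120)),
("sb",(368,112),(100,100,285)),("sb",(385,285),(100,-100,285)),("sb",(90,558),(-100,-100,0)),("sb",(350,563),(100,-100,0)),("sb",(103,310),(-100,100,85)),("sb",(97,430),(-100,-100,85)),("sb",(200,58),G(100,120)),("sb",(192,225),G(-100,120))],[560,180,0])
print("bin",b[:2],np.degrees(b[2]));print(r.T)
k,r=fit([("ts",(455,60),(62.5,82.5,14)),("ts",(733,98),(62.5,-82.5,14)),("ts",(715,305),(-62.5,-82.5,14)),("ts",(433,268),(-62.5,82.5,14)),
("ss",(83,312),(-62.5,82.5,14)),("ss",(270,318),(62.5,82.5,14)),("ss",(268,568),(62.5,-82.5,0)),("ss",(60,560),(-62.5,-82.5,0))],[480,-140,0])
print("rack",k[:2],np.degrees(k[2]));print(r.T);print(place(k,[[x,y,38.5] for x in(-30,30) for y in(-40,40)]))
l,r=fit([("ts",(50,78),(70,50,30)),("ts",(213,74),(70,-50,30)),("ts",(213,302),(-70,-50,30)),("ts",(52,306),(-70,50,30)),
("ss",(35,42),(-70,50,30)),("ss",(212,32),(70,50,30)),("ss",(230,138),(70,-50,30)),("ss",(40,152),(-70,-50,30))],[480,20,0])
print("lb",l[:2],np.degrees(l[2]));print(r.T)
t,q=full("ts",(679,127))[1],full("ss",(218,450))[1]
print("red cap",onz("top",t,69),onz("side",q,69),tri(t,q))
t,q=full("ts",(131,134))[1],full("ss",(168,73))[1]
print("cuv",onz("top",t,42.5),onz("side",q,42.5),tri(t,q))
a,c=onz("top",full("ts",(93,139))[1],40),onz("top",full("ts",(170,129))[1],40);print(a,c,np.linalg.norm(a-c))
a2,c2=onz("side",full("ss",(162,47))[1],40),onz("side",full("ss",(176,99))[1],40);print(a2,c2,np.linalg.norm(a2-c2))
for d in(a-c,a2-c2):print("cuv y-axis dir deg",np.degrees(np.arctan2(d[1],d[0])))
for n in("top","side"):
    im=cv2.imread(f"pics/{n}0.png");
    im=cv2.resize(im,None,fx=3,fy=3,interpolation=cv2.INTER_CUBIC)
    def pl(q,X):
        p=proj(n,place(q,X))*3+1;cv2.polylines(im,[np.int32(np.round(p))],True,(255,0,255),1)
    for x in(-1,1):pl(b,[(-100,100*x,0),(-100,100*x,85),(100,100*x,285),(100,100*x,0)])
    pl(b,[(42*s*a,73*e,185+42*s*a) for a,e in((1,1),(1,-1),(-1,-1),(-1,1))])
    pl(b,[G(100,0),G(100,120),G(-100,120),G(-100,0)])
    pl(k,[(62.5*a,82.5*e,14) for a,e in((1,1),(1,-1),(-1,-1),(-1,1))])
    pl(l,[(70*a,50*e,30) for a,e in((1,1),(1,-1),(-1,-1),(-1,1))])
    cv2.imwrite(f"pics/ov_{n}.png",im[300:800,450:1250] if n=="top" else im[200:1200,600:1250][:, :][::1])
    if n=="side": cv2.imwrite("pics/ov_side.png",cv2.resize(im[200:800,780:1250],None,fx=1,fy=1))
E
python3 m.py
```

```text
bin [600.9 206.8] -6.648494485861426
[[ 0.   0.2  0.5 -0.   0.8 -0.6  1.9  0.7  0.6  0.2 -0.8  0.3 -2.4 -0.4
   0.1]
 [-0.2 -0.3  1.3  0.2  0.5  0.1 -1.4 -1.4 -2.1 -0.4  0.4 -0.8 13.6 -1.7
  -1.5]]
rack [ 521.5 -270. ] -7.395863230389083
[[ 0.4  0.2  0.3  0.2 -0.5 -0.4 -0.3 -0. ]
 [-0.4 -0.6 -0.1 -0.3 -1.5 -0.8  0.5  0.1]]
[[ 486.6 -305.8   38.5]
 [ 496.9 -226.5   38.5]
 [ 546.1 -313.5   38.5]
 [ 556.4 -234.2   38.5]]
lb [513.5  -8.8] 1.2804163713991608
[[ 0.4  2.1  3.2  0.4 -1.5  0.6  0.6 -1. ]
 [-1.8 -1.5  0.9  0.7 -0.7 -1.8 -1.6 -1.1]]
red cap [ 543.7 -312.3   69. ] [ 545.5 -313.4   69. ] [ 544.8 -312.7   67.2]
cuv [542.2  -3.7  42.5] [542.4  -9.9  42.5] [543.3  -3.6  34.6]
[539.5  18.2  40. ] [545.7 -26.   40. ] 44.646337706983594
[540.3  16.8  40. ] [546.3 -32.   40. ] 49.19568559153672
cuv y-axis dir deg 97.87618257542934
cuv y-axis dir deg 97.07650340231565
```

View pics/ov_top.png

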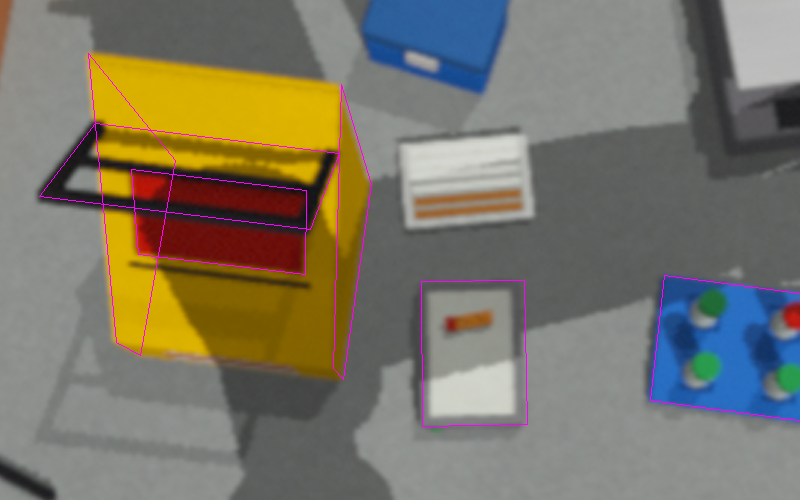

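View pics/ov_side.png

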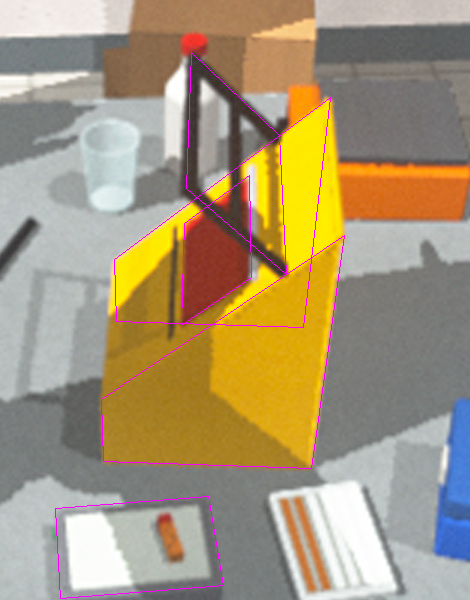

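```bash
python3 - <<'E'
from station import manip
import numpy as np
from scipy.spatial.transform import Rotation as R
o=manip.get_obs();np.set_printoptions(precision=4,suppress=True)
print(o["t"]);print(R.from_rotvec(o["tool_rot"]).as_matrix())
E
```

```text
0.1
[[-0.0004  0.4249 -0.9053]
 [ 0.0009 -0.9053 -0.4249]
 [-1.     -0.001  -0.    ]]
```

The tool points exactly straight down, and rows can only turn it about its own x. So the 45° tilt can only come from how the arm behaves at its reach limit. I'll go to free space outward along the bin's azimuth and learn that there.

Call:
{"fn": "apply_moves", "kwargs": {"plan": [[1, -0.35, -0.35, -0.95, 0], [1, -0.35, -0.35, -0.95, 0], [1, -0.35, -0.35, -0.95, 0], [1, -0.35, -0.35, -0.95, 0], [1, -0.35, -0.35, -0.95, 0], [1, -0.35, -0.35, -0.95, 0], [1, -0.35, -0.35, -0.95, 0], [1, -0.35, -0.35, -0.95, 0]]}}

```text
t: 0.77
tool_pos: [458.3, -436.9, 489.0]
tool_rot: [1.978, 0.441, -1.979]
ft_force: [0.3, 0.1, -0.3]
opening: 1.004
```

```bash
cat > st.py <<'E'
from station import manip
import numpy as np
from scipy.spatial.transform import Rotation as R
np.set_printoptions(precision=4,suppress=True)
o=manip.get_obs();M=R.from_rotvec(o["tool_rot"]).as_matrix()
print("t",round(o["t"],2),"q",o["q"],"\npos",o["tool_pos"],"grasp",o["tool_pos"]+167*M[:,0],"tip",o["tool_pos"]+186*M[:,0]);print(M)
print("pitch below horiz",np.degrees(np.arcsin(-M[2,0])),"x az",np.degrees(np.arctan2(M[1,0],M[0,0])),"y az",np.degrees(np.arctan2(M[1,1],M[0,1])),"F",o["ft_force"],"op",o["opening"])
E
python3 st.py
```

```text
t 0.77 q [-0.8018  0.0156  1.4119 -0.      1.7145  0.3303] 
pos [ 458.3129 -436.9428  488.9769] grasp [ 458.2569 -436.8912  321.977 ] tip [ 458.2506 -436.8853  302.977 ]
[[-0.0003  0.4248 -0.9053]
 [ 0.0003 -0.9053 -0.4248]
 [-1.     -0.0004  0.0002]]
pitch below horiz 89.97390436125153 x az 137.3245638506952 y az -64.86468720677425 F [ 0.2858  0.1411 -0.343 ] op 1.0038022515093945
```

Call:
{"fn": "apply_moves", "kwargs": {"plan": [[1, -0.35, -0.35, -0.95, 0], [1, -0.35, -0.35, -0.95, 0], [1, -0.35, -0.35, -0.95, 0], [1, -0.35, -0.35, -0.95, 0], [1, -0.35, -0.35, -0.95, 0], [1, -0.35, -0.35, -0.95, 0], [1, -0.35, -0.35, -0.95, 0], [1, -0.35, -0.35, -0.95, 0]]}}

```text
t: 1.43
tool_pos: [629.1, -264.0, 572.9]
tool_rot: [1.978, 0.442, -1.979]
ft_force: [0.3, -0.5, -0.1]
opening: 1.001
```

Call:
{"fn": "apply_moves", "kwargs": {"plan": [[1, -0.35, -0.35, -0.95, 0.8], [1, -0.35, -0.35, -0.95, 0.8], [1, -0.35, -0.35, -0.95, 0.8], [1, -0.35, -0.35, -0.95, 0.8], [1, -0.35, -0.35, -0.95, 0.8], [1, -0.35, -0.35, -0.95, 0.8], [1, -0.35, -0.35, -0.95, 0.8], [1, -0.35, -0.35, -0.95, 0.8]]}}

```text
t: 2.1
tool_pos: [823.9, -142.7, 653.3]
tool_rot: [-2.172, 0.103, 2.173]
ft_force: [1.5, -0.2, 0.3]
opening: 0.998
```

```bash
python3 st.py
```

```text
t 2.1 q [-0.202   0.6151  0.4027  0.0002  2.1243  1.4639] 
pos [ 823.9482 -142.6954  653.3112] grasp [ 823.873  -142.6509  486.3112] tip [ 823.8644 -142.6459  467.3112]
[[-0.0005 -0.0949 -0.9955]
 [ 0.0003 -0.9955  0.0949]
 [-1.     -0.0002  0.0005]]
pitch below horiz 89.97001969910727 x az 149.4327552213543 y az -95.4443149248627 F [ 1.4806 -0.1818  0.3345] op 0.9981502915077737
```

Elbow is nearly straight (q3 0.40). Next I push outward past the reach and see how the pose yields.

Call:
{"fn": "apply_moves", "kwargs": {"plan": [[1, 0, -0.4, -1, 0], [1, 0, -0.4, -1, 0], [1, 0, -0.4, -1, 0], [1, 0, -0.4, -1, 0], [1, 0, 0, -1, 0], [1, 0, 0, -1, 0], [1, 0, 0, -1, 0], [1, 0, 0, -1, 0]]}}

```text
t: 2.77
tool_pos: [923.5, -110.6, 587.9]
tool_rot: [-2.271, 0.108, 2.08]
ft_force: [-0.1, -0.0, -0.7]
opening: 0.999
```

```bash
python3 st.py
```

```text
t 2.77 q [-0.1469  0.9012  0.0738  0.0023  2.0789  1.5176] 
pos [ 923.4653 -110.5789  587.8659] grasp [ 937.9885 -112.384   421.5084] tip [ 939.6409 -112.5894  402.5815]
[[ 0.087  -0.0925 -0.9919]
 [-0.0108 -0.9957  0.0919]
 [-0.9962  0.0027 -0.0876]]
pitch below horiz 84.97246763974424 x az -7.084921023662149 y az -95.30549475082675 F [-0.0889 -0.0391 -0.6655] op 0.9992714681073575
```

Pushing outward tilted it 5° the right way. I'll push along the arm's own stretched direction (out and up).

Call:
{"fn": "apply_moves", "kwargs": {"plan": [[1, -0.8, 0, -0.9, 0], [1, -0.8, 0, -0.9, 0], [1, -0.8, 0, -0.9, 0], [1, -0.8, 0, -0.9, 0], [1, -0.8, 0, -0.9, 0], [1, -0.8, 0, -0.9, 0], [1, -0.8, 0, -0.9, 0], [1, -0.8, 0, -0.9, 0]]}}

```text
t: 3.43
tool_pos: [884.8, -101.0, 677.7]
tool_rot: [-2.446, 0.121, 1.884]
ft_force: [-0.2, -0.6, 0.3]
opening: 1.001
```

```bash
python3 st.py
```

```text
t 3.43 q [-0.143   0.8044  0.0732  0.0067  2.0052  1.524 ] 
pos [ 884.7543 -100.9541  677.7484] grasp [ 927.1937 -106.0373  516.3109] tip [ 932.0221 -106.6156  497.9438]
[[ 0.2541 -0.0934 -0.9627]
 [-0.0304 -0.9956  0.0885]
 [-0.9667  0.0068 -0.2559]]
pitch below horiz 75.17046538255023 x az -6.830091945136489 y az -95.3586120883572 F [-0.216  -0.596   0.3382] op 1.0011551194508885
```

Call:
{"fn": "apply_moves", "kwargs": {"plan": [[1, -0.4, 0, -1, 0], [1, -0.4, 0, -1, 0], [1, -0.4, 0, -1, 0], [1, -0.4, 0, -1, 0], [1, -0.4, 0, -1, 0], [1, -0.4, 0, -1, 0], [1, -0.4, 0, -1, 0], [1, -0.4, 0, -1, 0]]}}

```text
t: 4.1
tool_pos: [887.5, -96.6, 703.6]
tool_rot: [-2.595, 0.131, 1.687]
ft_force: [-0.2, 0.7, 0.1]
opening: 0.997
```

Call:
{"fn": "apply_moves", "kwargs": {"plan": [[1, -0.3, 0, -1, 0], [1, -0.3, 0, -1, 0], [1, -0.3, 0, -1, 0], [1, -0.3, 0, -1, 0], [1, -0.3, 0, -1, 0], [1, -0.3, 0, -1, 0], [1, -0.3, 0, -1, 0], [1, -0.3, 0, -1, 0]]}}

```text
t: 4.77
tool_pos: [884.0, -92.5, 736.9]
tool_rot: [-2.728, 0.139, 1.479]
ft_force: [-0.6, -0.3, -0.4]
opening: 0.998
```

```bash
python3 st.py
```

```text
t 4.77 q [-0.1344  0.7519  0.0734  0.0115  1.7388  1.5338] 
pos [884.0092 -92.4628 736.938 ] grasp [ 974.6063 -102.7979  597.0296] tip [ 984.9138 -103.9737  581.1119]
[[ 0.5425 -0.0954 -0.8346]
 [-0.0619 -0.9954  0.0736]
 [-0.8378  0.0117 -0.5459]]
pitch below horiz 56.90585600963609 x az -6.507979193174932 y az -95.47728703752566 F [-0.5565 -0.3045 -0.3722] op 0.9976970170090396
```

Call:
{"fn": "apply_moves", "kwargs": {"plan": [[1, -0.2, 0, -1, 0], [1, -0.2, 0, -1, 0], [1, -0.2, 0, -1, 0], [1, -0.2, 0, -1, 0], [1, -0.2, 0, -1, 0], [1, -0.2, 0, -1, 0], [1, -0.2, 0, -1, 0], [1, -0.2, 0, -1, 0]]}}

```text
t: 5.43
tool_pos: [876.8, -88.6, 773.1]
tool_rot: [-2.842, 0.146, 1.266]
ft_force: [0.2, -0.0, 0.7]
opening: 0.998
```

```bash
python3 st.py
```

```text
t 5.43 q [-0.1314  0.721   0.0734  0.0134  1.6137  1.5368] 
pos [876.8111 -88.6106 773.1375] grasp [ 987.9276 -101.0412  649.0908] tip [1000.5696 -102.4554  634.9776]
[[ 0.6654 -0.0966 -0.7402]
 [-0.0744 -0.9952  0.0629]
 [-0.7428  0.0132 -0.6694]]
pitch below horiz 47.97005898182622 x az -6.383117728205449 y az -95.5425872556174 F [ 0.1959 -0.0381  0.667 ] op 0.9979566154990107
```

The tilt method works: pitch is now 48° and azimuth -6.4°, nearly the bin normal (-6.6°). A few more rows will finish the tilt and level the jaws.

Call:
{"fn": "apply_moves", "kwargs": {"plan": [[1, -0.2, 0, -1, 0], [1, -0.2, 0, -1, 0], [1, -0.2, 0, -1, 0], [1, 0, 0, 0.8, 0.2], [1, 0, 0, 1, 0], [1, 0, 0, 1, 0], [1, 0, 0, 1, 0], [1, 0, 0, 1, 0]]}}

```text
t: 6.1
tool_pos: [805.8, -80.9, 727.5]
tool_rot: [-2.873, 0.153, 1.181]
ft_force: [1.9, 0.6, 1.5]
opening: 1.002
```

```bash
cat > go.py <<'E'
# usage: go.py x y z [rows] : grasp-point target -> tool units total and per row
import sys; exec(open("st.py").read())
g=o["tool_pos"]+167*M[:,0]; d=np.array(list(map(float,sys.argv[1:4])))-g
u=M.T@d/30; n=float(sys.argv[4]) if len(sys.argv)>4 else 8
print("dist",np.linalg.norm(d),"units",u,"per row",u/n,"min rows",np.linalg.norm(d)/41.7)
E
python3 go.py 560 -313 480 16
```

```text
t 6.1 q [-0.134   0.3264  0.7267  0.0173  1.2974  1.5389] 
pos [805.7733 -80.9429 727.5418] grasp [923.8277 -94.0519 610.1523] tip [937.2591 -95.5434 596.7966]
[[ 0.7069 -0.1028 -0.6998]
 [-0.0785 -0.9947  0.0668]
 [-0.7029  0.0077 -0.7112]]
pitch below horiz 44.66265824820302 x az -6.3362648165545945 y az -95.90094466483941 F [1.8911 0.5863 1.5019] op 1.001719814195831
dist 444.12666597476795 units [-4.9507  8.4728 11.0846] per row [-0.3094  0.5296  0.6928] min rows 10.650519567740238
```

Call:
{"fn": "apply_moves", "kwargs": {"plan": [[0.55, -0.35, 0.6, 0.8, 0], [0.55, -0.35, 0.6, 0.8, 0], [0.55, -0.35, 0.6, 0.8, 0], [0.55, -0.35, 0.6, 0.8, 0], [0.55, -0.35, 0.6, 0.8, 0], [0.55, -0.35, 0.6, 0.8, 0], [0.55, -0.35, 0.6, 0.8, 0], [0.55, -0.35, 0.6, 0.8, 0]]}}

```text
t: 6.77
tool_pos: [596.5, -205.1, 651.8]
tool_rot: [-2.873, 0.153, 1.181]
ft_force: [-0.6, 0.3, -0.2]
opening: 0.555
```

```bash
python3 go.py 545.3 -313.1 250 16
```

```text
t 6.77 q [-0.4104 -0.1306  1.345   0.2299  1.1686  1.2544] 
pos [ 596.5234 -205.1352  651.8099] grasp [ 714.5481 -218.2946  534.3961] tip [ 727.976  -219.7918  521.0376]
[[ 0.7067 -0.1028 -0.7   ]
 [-0.0788 -0.9947  0.0666]
 [-0.7031  0.0081 -0.7111]]
pitch below horiz 44.67439339330652 x az -6.3620105358119545 y az -95.90212458797522 F [-0.583   0.3479 -0.1735] op 0.5551721916843574
dist 344.25878007500967 units [ 2.927   3.6465 10.4794] per row [0.1829 0.2279 0.655 ] min rows 8.255606236810783
```

Call:
{"fn": "apply_moves", "kwargs": {"plan": [[0.55, 0.24, 0.3, 0.87, 0], [0.55, 0.24, 0.3, 0.87, 0], [0.55, 0.24, 0.3, 0.87, 0], [0.55, 0.24, 0.3, 0.87, 0], [0.55, 0.24, 0.3, 0.87, 0], [0.55, 0.24, 0.3, 0.87, 0], [0.55, 0.24, 0.3, 0.87, 0], [0.55, 0.24, 0.3, 0.87, 0]]}}

```text
t: 7.43
tool_pos: [484.1, -267.1, 462.9]
tool_rot: [-2.873, 0.154, 1.182]
ft_force: [-0.1, -0.2, 0.2]
opening: 0.551
```

```bash
python3 go.py 545.3 -313.1 140 8
```

```text
t 7.43 q [-0.6238 -0.328   1.8132  0.433   0.9795  0.9302] 
pos [ 484.112  -267.1069  462.9385] grasp [ 602.1087 -280.3508  345.5061] tip [ 615.5335 -281.8576  332.1455]
[[ 0.7066 -0.1031 -0.7001]
 [-0.0793 -0.9946  0.0665]
 [-0.7032  0.0085 -0.711 ]]
pitch below horiz 44.683354183150776 x az -6.404087492614777 y az -95.920058564571 F [-0.0639 -0.2326  0.2478] op 0.5506675172534551
dist 215.7138897541572 units [3.5656 1.2226 6.1233] per row [0.4457 0.1528 0.7654] min rows 5.172994958133266
```

Call:
{"fn": "apply_moves", "kwargs": {"plan": [[0.55, 0.45, 0.15, 0.77, 0], [0.55, 0.45, 0.15, 0.77, 0], [0.55, 0.45, 0.15, 0.77, 0], [0.55, 0.45, 0.15, 0.77, 0], [0.55, 0.45, 0.15, 0.77, 0], [0.55, 0.45, 0.15, 0.77, 0], [0.55, 0.45, 0.15, 0.77, 0], [0.55, 0.4, 0.15, 0.73, 0]]}}

```text
t: 8.1
tool_pos: [427.3, -298.9, 257.5]
tool_rot: [-2.873, 0.154, 1.182]
ft_force: [1.0, -0.4, 0.0]
opening: 0.55
```

```bash
python3 go.py 545.3 -313.1 60 8; python3 - <<'E'
from station import manip;import cv2
for n in("top","side"):
    im=manip.read_camera(n); 
    x,y=(330,140) if n=="top" else (230,240)
    cv2.imwrite(f"pics/{n}1.png",cv2.resize(im[y:y+140,x:x+180],None,fx=4,fy=4,interpolation=cv2.INTER_CUBIC))
E
```

```text
t 8.1 q [-0.7548 -0.2821  2.1157  0.6753  0.7494  0.5434] 
pos [ 427.2562 -298.9048  257.5474] grasp [ 545.1742 -312.1904  140.0406] tip [ 558.59   -313.7019  126.6716]
[[ 0.7061 -0.1034 -0.7005]
 [-0.0796 -0.9946  0.0666]
 [-0.7036  0.0087 -0.7105]]
pitch below horiz 44.71924615577033 x az -6.428263612895257 y az -95.9352889944513 F [ 0.9912 -0.3993  0.0284] op 0.5504275527793336
dist 80.04588976232726 units [1.8827 0.0065 1.8907] per row [0.2353 0.0008 0.2363] min rows 1.9195657017344667
```

View pics/side1.png

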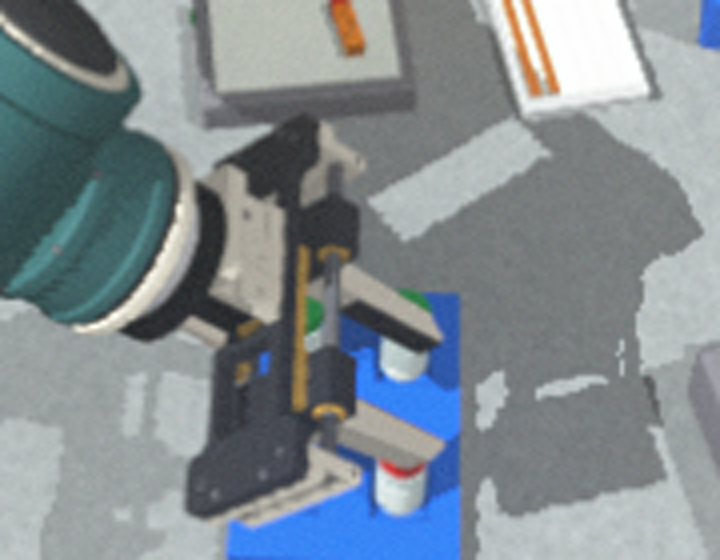

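View pics/top1.png

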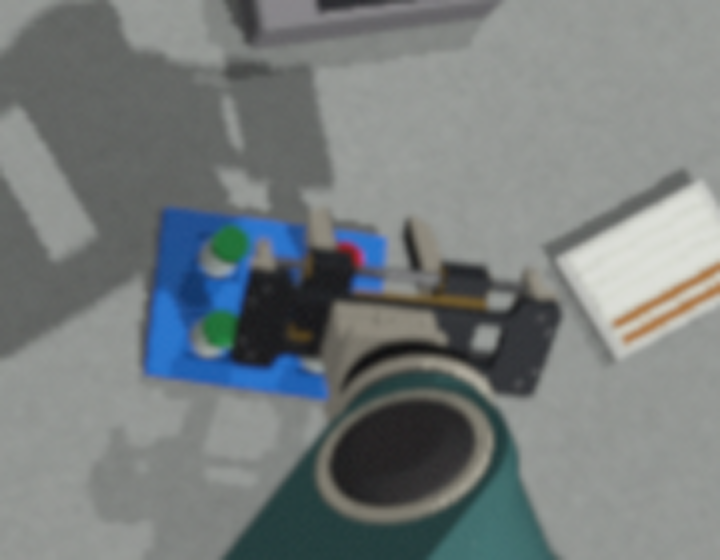

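The fingers straddle the red cap (side crop about (400,465)) and the body clears the front green vial. Descending straight down.

Call:
{"fn": "apply_moves", "kwargs": {"plan": [[0.55, 0.3, 0, 0.3, 0], [0.55, 0.3, 0, 0.3, 0], [0.55, 0.3, 0, 0.3, 0], [0.55, 0.3, 0, 0.3, 0], [0.55, 0.3, 0, 0.3, 0], [0.55, 0.2, 0.03, 0.2, 0], [0.55, 0.1, 0, 0.1, 0], [0.55, 0, 0, 0, 0]]}}

```text
t: 8.87
tool_pos: [428.3, -300.4, 182.0]
tool_rot: [-2.872, 0.152, 1.183]
ft_force: [-0.8, 0.5, -1.0]
opening: 0.549
```

```bash
python3 go.py 545.3 -313.1 60 8; python3 - <<'E'
from station import manip;import cv2
for n in("side",):
    im=manip.read_camera(n); 
    x,y=(230,240)
    cv2.imwrite(f"pics/{n}2.png",cv2.resize(im[y:y+140,x:x+180],None,fx=4,fy=4,interpolation=cv2.INTER_CUBIC))
E
```

```text
t 8.87 q [-0.7558 -0.1797  2.1681  0.8013  0.6367  0.3797] 
pos [ 428.3287 -300.4091  182.0335] grasp [ 546.1688 -313.4665   64.4231] tip [ 559.5757 -314.9521   51.0422]
[[ 0.7056 -0.1026 -0.7011]
 [-0.0782 -0.9947  0.0668]
 [-0.7043  0.0077 -0.7099]]
pitch below horiz 44.76932254412327 x az -6.322929602298871 y az -95.88804422505275 F [-0.8014  0.5123 -0.9623] op 0.5492333678184494
dist 4.5224461232400515 units [ 0.0824 -0.0103  0.1258] per row [ 0.0103 -0.0013  0.0157] min rows 0.10845194540144007
```

View pics/side2.png

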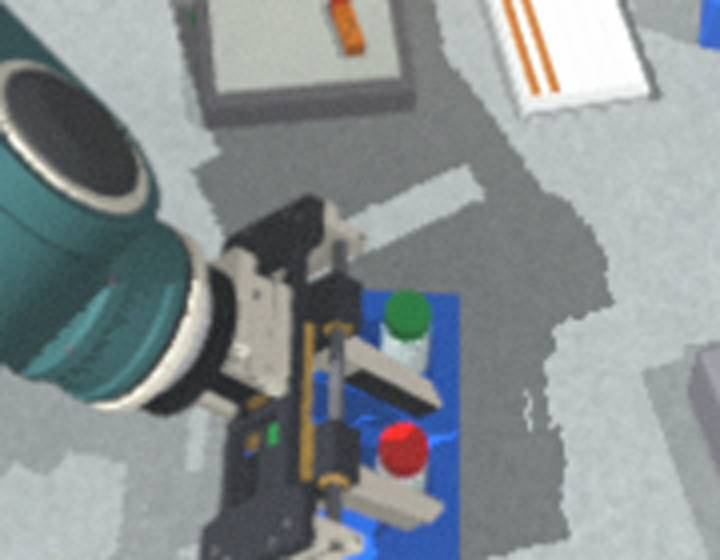

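Red cap sits centred between the fingers. Final 4 mm down, then close.

Call:
{"fn": "apply_moves", "kwargs": {"plan": [[0.55, 0.1, 0, 0.12, 0], [0.2, 0, 0, 0, 0], [0.1, 0, 0, 0, 0], [0.1, 0, 0, 0, 0], [0.1, 0, 0, 0, 0], [0.1, 0, 0, 0, 0], [0.1, 0, 0, 0, 0], [0.1, 0, 0, 0, 0]], "grip_force": 20}}

```text
t: 9.58
tool_pos: [427.7, -300.5, 177.7]
tool_rot: [-2.872, 0.153, 1.183]
ft_force: [-0.3, 0.4, 0.9]
opening: 0.288
```

Call:
{"fn": "apply_moves", "kwargs": {"plan": [[0.1, -0.1, 0, -0.1, 0], [0.1, -0.2, 0, -0.2, 0], [0.1, -0.3, 0, -0.3, 0], [0.1, -0.4, 0, -0.4, 0], [0.1, -0.5, 0, -0.5, 0], [0.1, -0.5, 0, -0.5, 0], [0.1, -0.5, 0, -0.5, 0], [0.1, -0.5, 0, -0.5, 0]]}}

```text
t: 10.25
tool_pos: [427.0, -299.2, 306.6]
tool_rot: [-2.872, 0.153, 1.183]
ft_force: [0.9, -0.1, -1.3]
opening: 0.286
```

```bash
python3 go.py 533.5 214.7 280; python3 - <<'E'
from station import manip;import cv2
for n in("side",):
    im=manip.read_camera(n); 
    x,y=(210,160)
    cv2.imwrite(f"pics/{n}3.png",cv2.resize(im[y:y+240,x:x+200],None,fx=2.5,fy=2.5,interpolation=cv2.INTER_CUBIC))
E
```

```text
t 10.25 q [-0.7558 -0.3275  2.067   0.6188  0.8259  0.623 ] 
pos [ 426.9659 -299.2226  306.5659] grasp [ 544.7997 -312.4173  188.9645] tip [ 558.2059 -313.9185  175.5847]
[[ 0.7056 -0.1032 -0.7011]
 [-0.079  -0.9946  0.0669]
 [-0.7042  0.0082 -0.71  ]]
pitch below horiz 44.76498710863031 x az -6.3891781539821055 y az -95.92545125774441 F [ 0.8644 -0.1234 -1.2765] op 0.2856544071477272
dist 535.0399743978562 units [ -3.7909 -17.4125  -0.7142] per row [-0.4739 -2.1766 -0.0893] min rows 12.8306948296848
```

View pics/side3.png

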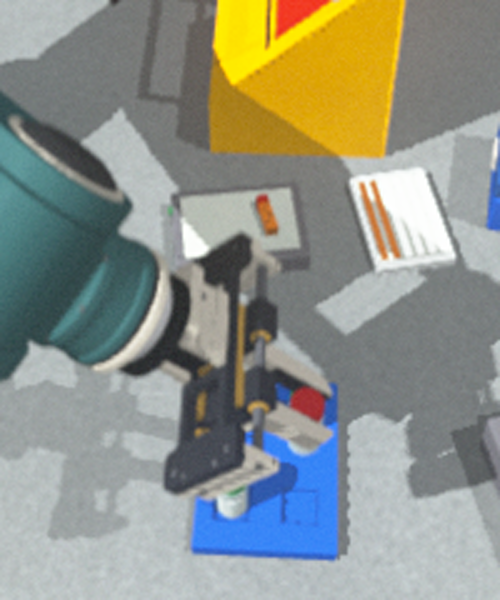

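Vial is held upright and its well is empty. Transit to in front of the slot.

Call:
{"fn": "apply_moves", "kwargs": {"plan": [[0.1, -0.4, -0.4, -0.2, 0], [0.1, -0.4, -0.7, -0.2, 0], [0.1, -0.4, -0.9, -0.2, 0], [0.1, -0.4, -0.95, -0.1, 0], [0.1, -0.4, -0.95, 0, 0], [0.1, -0.4, -0.95, 0, 0], [0.1, -0.4, -0.95, 0, 0], [0.1, -0.4, -0.95, 0, 0]]}}

```text
t: 10.97
tool_pos: [394.0, -90.7, 386.7]
tool_rot: [-2.872, 0.155, 1.181]
ft_force: [0.3, -0.1, -0.2]
opening: 0.291
```

Call:
{"fn": "apply_moves", "kwargs": {"plan": [[0.1, -0.1, -0.95, 0, 0], [0.1, -0.1, -0.95, 0, 0], [0.1, -0.1, -0.95, 0, 0], [0.1, -0.1, -0.95, 0, 0], [0.1, -0.1, -0.95, 0, 0], [0.1, -0.1, -0.95, 0, 0], [0.1, -0.1, -0.95, 0, 0], [0.1, -0.1, -0.95, 0, 0]]}}

```text
t: 11.63
tool_pos: [400.8, 138.2, 401.7]
tool_rot: [-2.872, 0.153, 1.18]
ft_force: [-0.2, -1.5, 0.4]
opening: 0.29
```

```bash
python3 go.py 533.5 214.7 272.7
```

```text
t 11.63 q [ 0.3604 -0.6416  2.1178 -0.4019  0.9706  2.1403] 
pos [400.8137 138.2129 401.7214] grasp [518.8961 125.1071 284.3596] tip [532.3307 123.616  271.0071]
[[ 0.7071 -0.1035 -0.6995]
 [-0.0785 -0.9946  0.0678]
 [-0.7028  0.0069 -0.7114]]
pitch below horiz 44.64927838510126 x az -6.333245499215715 y az -95.939960326537 F [-0.2325 -1.5101  0.4311] op 0.29029042129006083
dist 91.5210931791247 units [ 0.383  -3.0234  0.1385] per row [ 0.0479 -0.3779  0.0173] min rows 2.194750435950233
```

Call:
{"fn": "apply_moves", "kwargs": {"plan": [[0.1, 0.06, -0.6, 0.02, 0], [0.1, 0.06, -0.6, 0.02, 0], [0.1, 0.06, -0.6, 0.02, 0], [0.1, 0.06, -0.5, 0.02, 0], [0.1, 0.06, -0.4, 0.02, 0], [0.1, 0.06, -0.3, 0.02, 0], [0.1, 0, 0, 0, 0], [0.1, 0, 0, 0, 0]]}}

```text
t: 12.3
tool_pos: [415.8, 225.7, 390.0]
tool_rot: [-2.872, 0.153, 1.184]
ft_force: [0.1, -1.0, -1.4]
opening: 0.29
```

```bash
cat > b.py <<'E'
exec(open("st.py").read())
yaw=np.radians(-6.65);c,s_=np.cos(yaw),np.sin(yaw);h=np.sqrt(.5)
B=np.array([[c*h,s_*h,-h],[-s_,c,0],[c*h,s_*h,h]]) # rows: n_in, y, u
S=np.array([600.9,206.8,185])
print("bin frame n,y,u: grasp",B@(o["tool_pos"]+167*M[:,0]-S),"tip",B@(o["tool_pos"]+186*M[:,0]-S))
E
python3 b.py;python3 - <<'E'
from station import manip;import cv2
for n in("side","top"):
    im=manip.read_camera(n); 
    x,y=(220,50) if n=="side" else (130,90)
    cv2.imwrite(f"pics/{n}4.png",cv2.resize(im[y:y+180,x:x+200],None,fx=3.3,fy=3.3,interpolation=cv2.INTER_CUBIC))
E
```

```text
t 12.3 q [ 0.5506 -0.4845  2.041  -0.5492  0.9884  2.3857] 
pos [415.7785 225.7025 389.9962] grasp [533.5934 212.6043 272.3652] tip [546.9975 211.1141 258.982 ]
[[ 0.7055 -0.1027 -0.7013]
 [-0.0784 -0.9947  0.0667]
 [-0.7044  0.0079 -0.7098]]
pitch below horiz 44.779280424471224 x az -6.343887553711463 y az -95.89290842082006 F [ 0.1414 -0.9706 -1.4178] op 0.2902327692047083
bin frame n,y,u: grasp [-109.5245   -2.0291   14.0285] tip [-90.5248  -1.9571  14.1016]
```

View pics/side4.png

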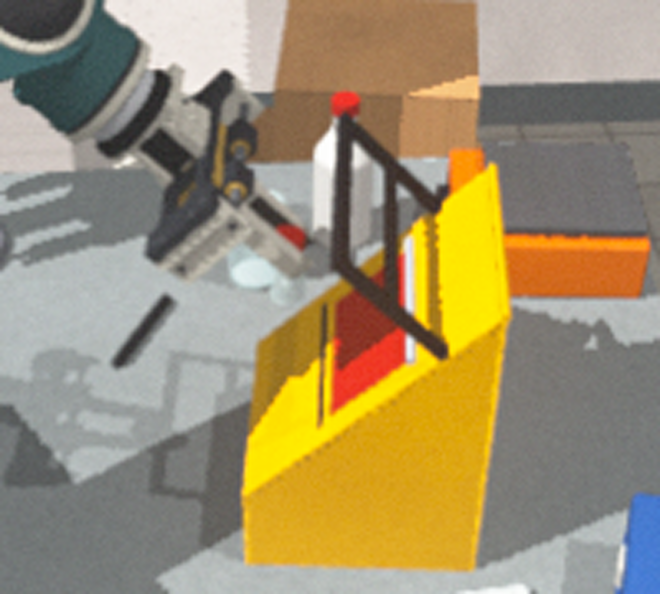

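View pics/top4.png

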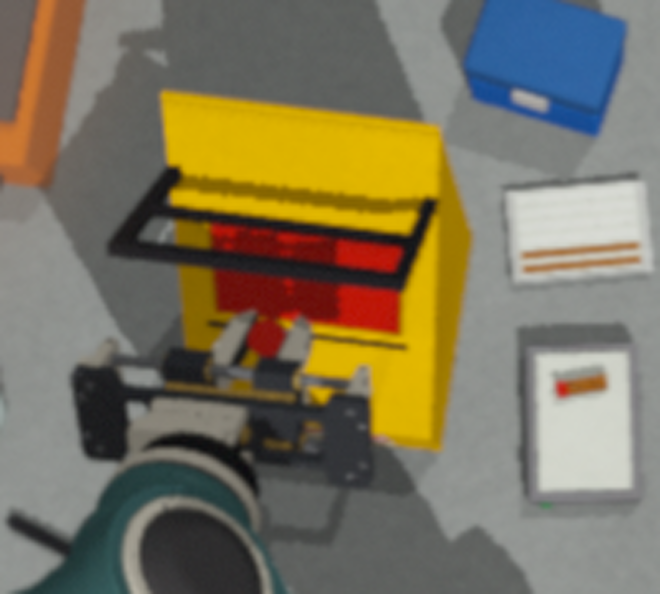

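Aligned with the slot (n=-110, y=-2, u=14). Advance along the normal, first to n≈-5.

Call:
{"fn": "apply_moves", "kwargs": {"plan": [[0.1, 0.5, 0, 0, 0], [0.1, 0.6, 0, 0, 0], [0.1, 0.6, 0, 0, 0], [0.1, 0.6, 0, 0, 0], [0.1, 0.5, 0, 0, 0], [0.1, 0.4, 0, 0, 0], [0.1, 0.3, 0, 0, 0], [0.1, 0, 0, 0, 0]]}}

```text
t: 13.07
tool_pos: [490.5, 216.9, 314.7]
tool_rot: [-2.871, 0.155, 1.186]
ft_force: [-3.4, 0.4, -3.1]
opening: 0.29
```

```bash
python3 b.py|tail -2;python3 - <<'E'
from station import manip;import cv2
for n in("side",):
    im=manip.read_camera(n); 
    x,y=(220,50) if n=="side" else (130,90)
    cv2.imwrite(f"pics/{n}5.png",cv2.resize(im[y:y+180,x:x+200],None,fx=3.3,fy=3.3,interpolation=cv2.INTER_CUBIC))
E
```

```text
pitch below horiz 44.86649847414089 x az -6.459750091560769 y az -95.97133432959633 F [-3.4099  0.4034 -3.0741] op 0.2895667042538466
bin frame n,y,u: grasp [-3.1361 -2.3531 13.7261] tip [15.8638 -2.3084 13.7703]
```

View pics/side5.png

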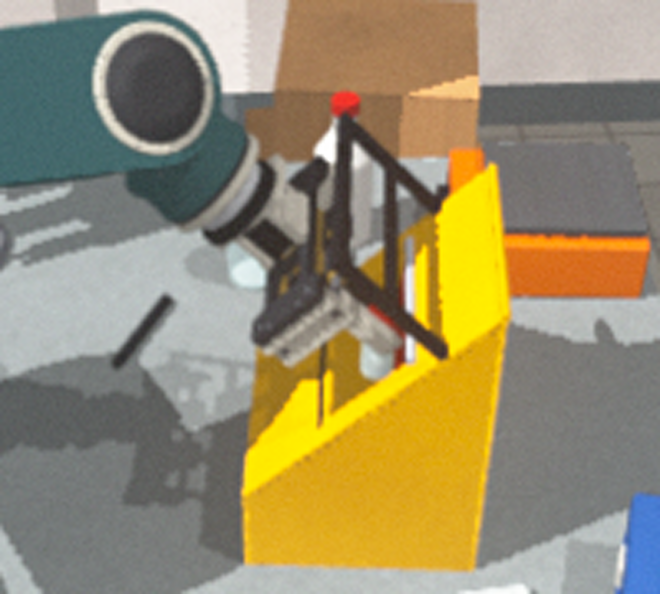

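Vial is entering, the flap swings in, and force is only about 4 N. On to n≈35.

Call:
{"fn": "apply_moves", "kwargs": {"plan": [[0.1, 0.25, 0, 0, 0], [0.1, 0.25, 0, 0, 0], [0.1, 0.25, 0, 0, 0], [0.1, 0.25, 0, 0, 0], [0.1, 0.2, 0, 0, 0], [0.1, 0.1, 0, 0, 0], [0.1, 0, 0, 0, 0], [0.1, 0, 0, 0, 0]]}}

```text
t: 13.78
tool_pos: [517.4, 214.4, 287.9]
tool_rot: [-2.871, 0.153, 1.185]
ft_force: [-1.0, -0.9, -3.2]
opening: 0.287
```

```bash
python3 b.py|tail -2;python3 - <<'E'
from station import manip;import cv2
for n in("side","top"):
    im=manip.read_camera(n); 
    x,y=(220,50) if n=="side" else (130,90)
    cv2.imwrite(f"pics/{n}6.png",cv2.resize(im[y:y+180,x:x+200],None,fx=3.3,fy=3.3,interpolation=cv2.INTER_CUBIC))
E
```

```text
pitch below horiz 44.83588705205274 x az -6.387054764183016 y az -95.91922375709994 F [-1.0243 -0.8652 -3.2069] op 0.2868464926230706
bin frame n,y,u: grasp [34.9699 -1.6021 14.0306] tip [53.9697 -1.5402 14.0849]
```

View pics/side6.png

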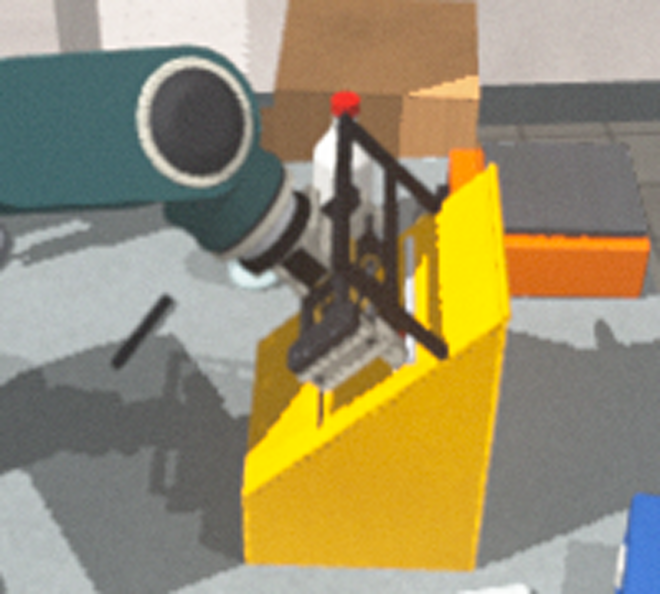

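View pics/top6.png

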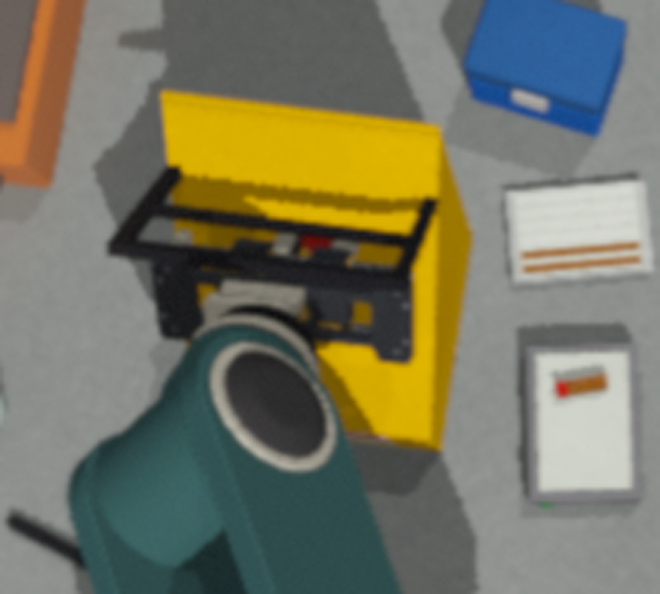

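Inside the slot. I'll shift 14 mm down-slope so the flap rests on the fingers rather than on the cap, then open.

Call:
{"fn": "apply_moves", "kwargs": {"plan": [[0.1, 0.05, 0, 0.15, 0], [0.1, 0.05, 0, 0.15, 0], [0.1, 0, 0, 0.15, 0], [0.1, 0, 0, 0, 0], [0.6, 0, 0, 0, 0], [0.7, 0, 0, 0, 0], [0.7, 0, 0, 0, 0], [0.7, 0, 0, 0, 0]]}}

```text
t: 14.55
tool_pos: [510.2, 215.2, 277.1]
tool_rot: [-2.872, 0.152, 1.183]
ft_force: [-1.3, 1.0, -0.9]
opening: 0.527
```

Call:
{"fn": "apply_moves", "kwargs": {"plan": [[0.7, 0, 0, 0, 0], [0.7, 0, 0, 0, 0], [0.7, 0, 0, 0, 0], [0.7, 0, 0, 0, 0], [0.7, 0, 0, 0, 0], [0.7, 0, 0, 0, 0], [0.7, 0, 0, 0, 0], [0.7, 0, 0, 0, 0]]}}

```text
t: 15.22
tool_pos: [510.1, 215.1, 276.8]
tool_rot: [-2.872, 0.153, 1.183]
ft_force: [-1.8, 1.6, 0.5]
opening: 0.701
```

```bash
python3 b.py|tail -2;python3 - <<'E'
from station import manip;import cv2
for n in("top",):
    im=manip.read_camera(n); 
    x,y=(155,110)
    cv2.imwrite(f"pics/{n}7.png",cv2.resize(im[y:y+120,x:x+130],None,fx=5,fy=5,interpolation=cv2.INTER_CUBIC))
E
```

```text
pitch below horiz 44.767591198415985 x az -6.336432319207565 y az -95.89844442859302 F [-1.8432  1.5573  0.5013] op 0.7008420263543894
bin frame n,y,u: grasp [37.6054 -1.5925  1.1732] tip [56.6051 -1.5187  1.2501]
```

View pics/top7.png

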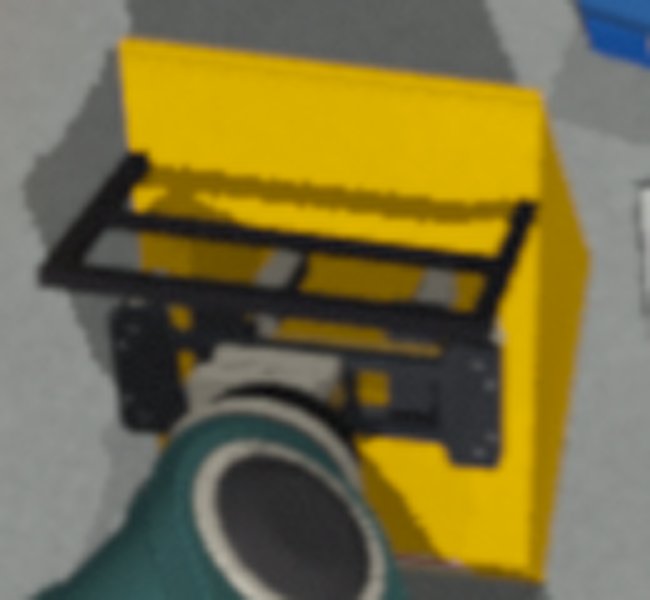

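The red cap is gone from between the fingers, so it dropped. Drawing back along the normal.

Call:
{"fn": "apply_moves", "kwargs": {"plan": [[0.7, -0.3, 0, 0, 0], [0.7, -0.5, 0, 0, 0], [0.7, -0.6, 0, 0, 0], [0.7, -0.7, 0, 0, 0], [0.7, -0.8, 0, 0, 0], [0.7, -0.8, 0, 0, 0], [0.7, -0.8, 0, 0, 0], [0.7, -0.8, 0, 0, 0]]}}

```text
t: 15.93
tool_pos: [396.6, 227.3, 390.2]
tool_rot: [-2.871, 0.153, 1.182]
ft_force: [-0.1, 0.2, 0.2]
opening: 0.7
```

```bash
python3 b.py|tail -1;python3 go.py 540 -4.5 160 16;python3 - <<'E'
from station import manip;import cv2
for n in("top","side"):
    im=manip.read_camera(n); cv2.imwrite(f"pics/{n}8.png",im)
E
```

```text
bin frame n,y,u: grasp [-123.2672   -2.6137    0.7282] tip [-104.2675   -2.5375    0.8155]
t 15.93 q [ 0.5797 -0.5232  2.0656 -0.5614  1.015   2.4072] 
pos [396.6251 227.3111 390.2196] grasp [514.5321 214.2381 272.678 ] tip [527.9467 212.7508 259.305 ]
[[ 0.706  -0.103  -0.7007]
 [-0.0783 -0.9947  0.0673]
 [-0.7038  0.0073 -0.7103]]
pitch below horiz 44.73607936289338 x az -6.326824212656929 y az -95.9102777742374 F [-0.0888  0.2234  0.2371] op 0.6996723288827854
dist 247.36876842335238 units [3.8137 7.1373 1.5824] per row [0.2384 0.4461 0.0989] min rows 5.932104758353773
```

View pics/side8.png

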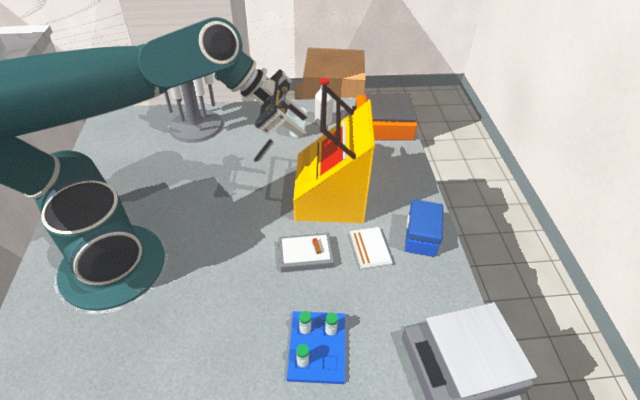

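View pics/top8.png

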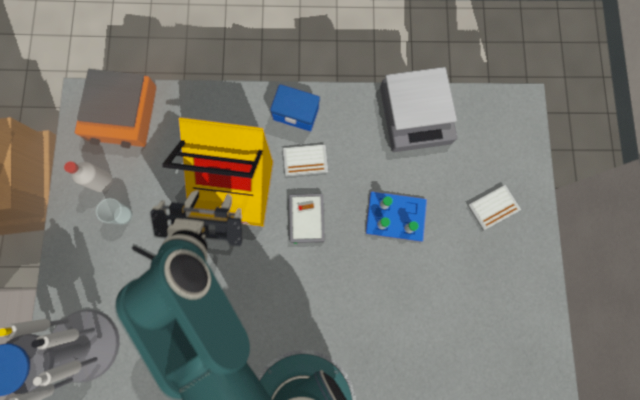

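Flap is shut, three green vials stand, and the red one is gone. Now the cuvette: it's better lit now, so I'll re-measure.

```bash
python3 - <<'E'
import cv2,numpy as np
a=cv2.imread("pics/top8.png")[195:220,290:325];b=cv2.imread("pics/side8.png")[230:262,295:330]
cv2.imwrite("pics/c8t.png",cv2.resize(a,None,fx=16,fy=16,interpolation=cv2.INTER_CUBIC))
cv2.imwrite("pics/c8s.png",cv2.resize(b,None,fx=16,fy=16,interpolation=cv2.INTER_CUBIC))
from h import *
from scipy.optimize import minimize
for n in("top","side"):
    im=cv2.imread(f"pics/{n}8.png");hsv=cv2.cvtColor(im,cv2.COLOR_BGR2HSV)
    x0,y0,x1,y1=(292,196,322,218) if n=="top" else (305,232,328,258)
    m=(hsv[y0:y1,x0:x1,1]>110)
    ys,xs=np.nonzero(m); print(n,m.sum(),xs.mean()+x0,ys.mean()+y0, cv2.minAreaRect(np.c_[xs+x0,ys+y0].astype(np.float32)))
    for c in (cv2.boxPoints(cv2.minAreaRect(np.c_[xs+x0,ys+y0].astype(np.float32)))): print(onz(n,c,36))
    print("centroid",onz(n,(xs.mean()+x0,ys.mean()+y0),38))
E
```

```text
top 58 305.5689655172414 206.39655172413794 ((305.75, 206.25001525878906), (3.9223227500915527, 14.31647777557373), 78.69007110595703)
[545.09614069  17.92833838  36.        ]
[553.59260732 -22.53334623  36.        ]
[542.33125717 -24.81422355  36.        ]
[533.87071969  15.58130868  36.        ]
centroid [542.93936688  -2.94300699  38.        ]
side 70 316.34285714285716 245.15714285714284 ((316.2000427246094, 245.1000213623047), (14.86270523071289, 4.743416786193848), 71.56505584716797)
[532.18012825  16.84369898  36.        ]
[544.62636979  21.09984757  36.        ]
[552.8214973  -27.04438282  36.        ]
[540.68686421 -31.03376181  36.        ]
centroid [542.82245578  -7.1505295   38.        ]
```

View pics/c8t.png

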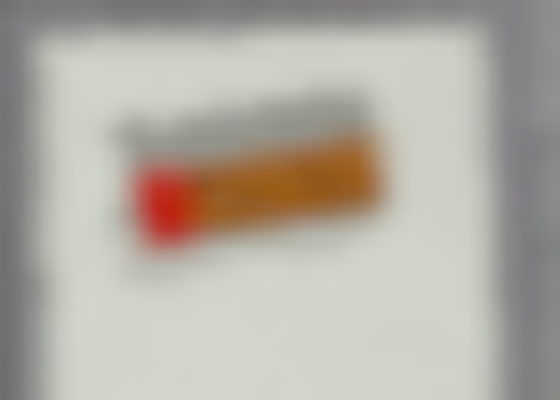

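View pics/c8s.png

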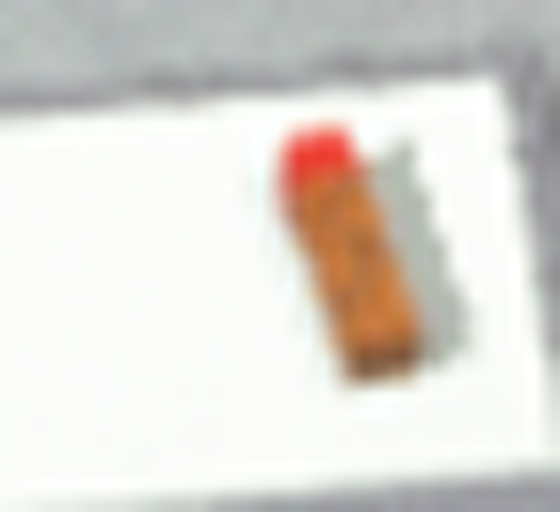

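Cuvette is at about (543,-3.5), with its long axis some 14° off the jaw line, which is bad for a lengthwise grip. I'll first square it with a gentle push from the closed fingers' flat front, which is about 35 mm wide. First move above the near side of the box.

```bash
python3 go.py 501 -1 130 16|tail -1
```

```text
dist 260.91075715374524 units [3.6241 7.1904 3.2866] per row [0.2265 0.4494 0.2054] min rows 6.256852689538254
```

Call:
{"fn": "apply_moves", "kwargs": {"plan": [[0, 0, 0.7, 0, 0], [0, 0, 0.95, 0, 0], [0, 0, 0.95, 0, 0], [0, 0, 0.95, 0, 0], [0, 0, 0.95, 0, 0], [0, 0.2, 0.95, 0.2, 0], [0, 0.3, 0.95, 0.3, 0], [0, 0.4, 0.8, 0.4, 0]]}}

```text
t: 16.7
tool_pos: [375.4, 10.8, 352.6]
tool_rot: [-2.873, 0.154, 1.18]
ft_force: [0.4, 0.7, 0.2]
opening: 0.175
```

```bash
python3 go.py 501 -1 75 8
```

```text
t 16.7 q [-0.0188 -0.8086  2.2822 -0.0856  0.8799  1.6795] 
pos [375.4313  10.7832 352.5538] grasp [493.5636  -2.4432 235.2559] tip [507.0038  -3.948  221.9106]
[[ 0.7074 -0.1035 -0.6992]
 [-0.0792 -0.9946  0.0671]
 [-0.7024  0.0079 -0.7118]]
pitch below horiz 44.61849608552368 x az -6.388399946277736 y az -95.94154550265613 F [0.445  0.6718 0.2148] op 0.175205201637857
dist 160.4348329157882 units [ 3.9236 -0.1157  3.632 ] per row [ 0.4904 -0.0145  0.454 ] min rows 3.84735810349612
```

q2 is near its limit here (-0.81 of -0.83). I'll fit a kinematic model to the logged states to check that the cuvette poses are reachable.

```bash
cat > fk.py <<'E'
import numpy as np
from scipy.optimize import least_squares
from scipy.spatial.transform import Rotation as R
D=[([-1.16980451,.116491924,1.44223763,0,1.58399744,-.0378],[286.768,-611.0746,404.018]),
([-0.8018,0.0156,1.4119,0,1.7145,.3303],[458.3129,-436.9428,488.9769]),
([-.202,.6151,.4027,.0002,2.1243,1.4639],[823.9482,-142.6954,653.3112]),
([-.1469,.9012,.0738,.0023,2.0789,1.5176],[923.4653,-110.5789,587.8659]),
([-.1344,.7519,.0734,.0115,1.7388,1.5338],[884.0092,-92.4628,736.938]),
([-.4104,-.1306,1.345,.2299,1.1686,1.2544],[596.5234,-205.1352,651.8099]),
([-.7558,-.1797,2.1681,.8013,.6367,.3797],[428.3287,-300.4091,182.0335]),
([.3604,-.6416,2.1178,-.4019,.9706,2.1403],[400.8137,138.2129,401.7214]),
([.5797,-.5232,2.0656,-.5614,1.015,2.4072],[396.6251,227.3111,390.2196]),
([-.0188,-.8086,2.2822,-.0856,.8799,1.6795],[375.4313,10.7832,352.5538])]
rz=lambda a:R.from_euler('z',a);ry=lambda a:R.from_euler('y',a)
def fk(q,p):
    a1,lat,h,L2,e,L3,d6=p
    R23=ry(q[1]+q[2]); W=R23*rz(q[3])*ry(q[4])
    x=np.array([a1,lat,h])+ry(q[1]).apply([0,0,L2])+R23.apply([e,0,L3])+W.apply([0,0,d6])
    T=rz(q[0])*W*rz(q[5]); return rz(q[0]).apply(x),T.as_matrix()
p=least_squares(lambda p:np.concatenate([fk(q,p)[0]-x for q,x in D]),[0,25,300,400,0,400,100]).x
if __name__=="__main__":
    np.set_printoptions(precision=3,suppress=True);print(p,[np.round(np.linalg.norm(fk(q,p)[0]-x),2) for q,x in D]);print(fk(D[-1][0],p)[1])
lo=np.array([-2.83,-.83,.07,-1.14,.01,-2.97]);hi=np.array([2.83,2.19,2.5,4.28,3,2.97])
def ik(pos,Rt,q0):
    f=lambda q:np.r_[(fk(q,p)[0]-pos)/100,(fk(q,p)[1]-Rt).ravel()]
    r=least_squares(f,np.clip(q0,lo+1e-4,hi-1e-4),bounds=(lo,hi));return r.x,np.sqrt(2*r.cost)
E
python3 fk.py
```

```text
[ -0.035  25.508 137.604 459.701  81.408 620.333 116.261] [np.float64(0.01), np.float64(0.04), np.float64(0.03), np.float64(0.05), np.float64(0.01), np.float64(0.03), np.float64(0.01), np.float64(0.02), np.float64(0.02), np.float64(0.01)]
[[ 0.103  0.699  0.707]
 [ 0.995 -0.067 -0.079]
 [-0.008  0.712 -0.702]]
```

```bash
cat > chk.py <<'E'
from fk import *
np.set_printoptions(precision=3,suppress=True)
M=np.array([[.7074,-.1035,-.6992],[-.0792,-.9946,.0671],[-.7024,.0079,-.7118]])
Rt=np.c_[-M[:,1],-M[:,2],M[:,0]]
def chk(g,q0=D[-1][0]):
    pos=np.array(g)-167*M[:,0]; q,e=ik(pos,Rt,q0); print(g,"err",round(e,4),q)
if __name__=="__main__":
    for g in((493.5,-2.4,235),(501,-1,130),(501,-1,75),(501,-1,52),(515,-2,52),(530,-4,52),(540,-4,52),(540,-4,100),(540,-4,150),(510,-4,180),(540,100,250),(533,214,272)):chk(g)
E
python3 chk.py
```

```text
(493.5, -2.4, 235) err 0.0 [-0.019 -0.809  2.283 -0.086  0.88   1.68 ]
(501, -1, 130) err 0.0 [-0.014 -0.731  2.415 -0.112  0.671  1.717]
(501, -1, 75) err 0.0 [-0.014 -0.664  2.473 -0.134  0.546  1.744]
(501, -1, 52) err 0.0 [-0.014 -0.625  2.493 -0.149  0.489  1.76 ]
(515, -2, 52) err 0.0 [-0.016 -0.571  2.464 -0.152  0.464  1.763]
(530, -4, 52) err 0.0 [-0.021 -0.517  2.432 -0.151  0.44   1.76 ]
(540, -4, 52) err 0.0 [-0.021 -0.482  2.411 -0.156  0.427  1.766]
(540, -4, 100) err 0.0 [-0.021 -0.557  2.372 -0.126  0.54   1.731]
(540, -4, 150) err 0.0 [-0.021 -0.613  2.319 -0.107  0.648  1.709]
(510, -4, 180) err 0.0 [-0.023 -0.736  2.336 -0.092  0.754  1.689]
(540, 100, 250) err 0.0 [ 0.275 -0.606  2.153 -0.358  0.874  2.074]
(533, 214, 272) err 0.0 [ 0.555 -0.484  2.042 -0.555  0.988  2.394]
```

All reachable within limits. Descend near the cuvette's near side.

Call:
{"fn": "apply_moves", "kwargs": {"plan": [[0, 0.6, 0, 0.4, 0], [0, 0.6, 0, 0.4, 0], [0, 0.6, 0, 0.4, 0], [0, 0.55, 0, 0.4, 0], [0, 0.55, 0, 0.5, 0], [0, 0.5, 0, 0.5, 0], [0, 0.45, -0.1, 0.5, 0], [0, 0.2, 0, 0.3, 0]]}}

```text
t: 17.37
tool_pos: [389.8, 12.6, 191.4]
tool_rot: [-2.87, 0.153, 1.188]
ft_force: [-1.3, 0.5, -0.4]
opening: 0.006
```

```bash
python3 go.py 507 -1 54 4;python3 - <<'E'
from station import manip;import cv2
for n in("side",):
    im=manip.read_camera(n); 
    x,y=(230,190)
    cv2.imwrite(f"pics/{n}9.png",cv2.resize(im[y:y+90,x:x+130],None,fx=6,fy=6,interpolation=cv2.INTER_CUBIC))
E
```

```text
t 17.37 q [-0.012  -0.6341  2.4584 -0.1375  0.5376  1.748 ] 
pos [389.7617  12.6444 191.4138] grasp [507.2155  -0.4949  73.4267] tip [520.5785  -1.9898  60.003 ]
[[ 0.7033 -0.1031 -0.7034]
 [-0.0787 -0.9946  0.0672]
 [-0.7065  0.0081 -0.7077]]
pitch below horiz 44.95163321244325 x az -6.382999473835524 y az -95.91937050135034 F [-1.345   0.4635 -0.4349] op 0.006457473885340722
dist 19.434410649312614 units [0.4538 0.0122 0.4622] per row [0.1134 0.0031 0.1155] min rows 0.4660530131729643
```

View pics/side9.png

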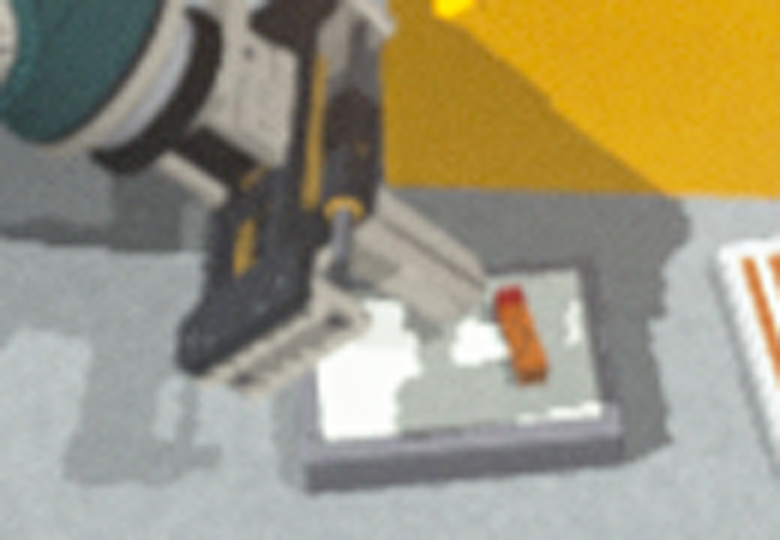

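Call:
{"fn": "apply_moves", "kwargs": {"plan": [[0, 0.15, 0, 0.15, 0], [0, 0.15, 0, 0.15, 0], [0, 0.12, 0, 0.12, 0], [0, 0.03, 0, 0.04, 0], [0, 0, 0, 0, 0], [0, 0, 0, 0, 0], [0, 0, 0, 0, 0], [0, 0, 0, 0, 0]]}}

```text
t: 18.08
tool_pos: [390.3, 12.6, 175.4]
tool_rot: [-2.872, 0.152, 1.182]
ft_force: [0.1, -0.5, -0.7]
opening: 0.005
```

```bash
python3 go.py 507 -1 54 4;python3 - <<'E'
from station import manip;import cv2
for n in("side",):
    im=manip.read_camera(n); 
    x,y=(280,220)
    cv2.imwrite(f"pics/{n}10.png",cv2.resize(im[y:y+60,x:x+70],None,fx=10,fy=10,interpolation=cv2.INTER_CUBIC))
E
```

```text
t 18.08 q [-0.0123 -0.6062  2.4718 -0.1478  0.4928  1.7596] 
pos [390.3435  12.594  175.4476] grasp [508.2646  -0.4927  57.9216] tip [521.6808  -1.9816  44.5504]
[[ 0.7061 -0.1027 -0.7006]
 [-0.0784 -0.9947  0.0669]
 [-0.7037  0.0077 -0.7104]]
pitch below horiz 44.72848721824931 x az -6.332693959557241 y az -95.89765843865146 F [ 0.1289 -0.5007 -0.7096] op 0.0048963033288568145
dist 4.151608872759218 units [0.0636 0.0201 0.1213] per row [0.0159 0.005  0.0303] min rows 0.09955896577360235
```

View pics/side10.png

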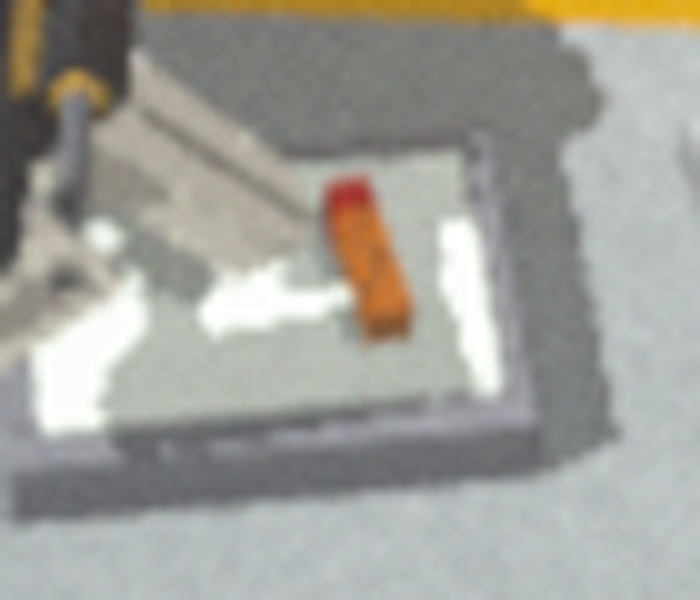

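Call:
{"fn": "apply_moves", "kwargs": {"plan": [[0, 0.04, 0, 0.04, 0], [0, 0.04, 0, 0.04, 0], [0, 0.04, 0.02, 0.04, 0], [0, 0, 0, 0, 0], [0, 0, 0, 0, 0], [0, 0, 0, 0, 0], [0, 0, 0, 0, 0], [0, 0, 0, 0, 0]]}}

```text
t: 18.8
tool_pos: [390.2, 12.0, 170.0]
tool_rot: [-2.872, 0.152, 1.183]
ft_force: [-0.2, -0.3, 0.4]
opening: 0.005
```

```bash
python3 go.py 530 -3.5 52.5 8
```

```text
t 18.8 q [-0.0144 -0.5971  2.4764 -0.1483  0.4795  1.7596] 
pos [390.214   11.9644 170.007 ] grasp [508.073   -1.1166  52.4182] tip [521.4822  -2.6048  39.0399]
[[ 0.7057 -0.1028 -0.701 ]
 [-0.0783 -0.9947  0.067 ]
 [-0.7041  0.0076 -0.71  ]]
pitch below horiz 44.75886785284823 x az -6.333250019476429 y az -95.8995267690831 F [-0.2359 -0.3292  0.3708] op 0.0048179385469477734
dist 22.056259721542958 units [ 0.5201  0.0039 -0.5196] per row [ 0.065   0.0005 -0.0649] min rows 0.528927091643716
```

Call:
{"fn": "apply_moves", "kwargs": {"plan": [[0, 0.06, 0, -0.06, 0], [0, 0.06, 0, -0.06, 0], [0, 0.06, 0, -0.06, 0], [0, 0.06, 0, -0.06, 0], [0, 0.06, 0, -0.06, 0], [0, 0.06, 0, -0.06, 0], [0, 0.06, 0, -0.06, 0], [0, 0, 0, 0, 0]]}}

```text
t: 19.47
tool_pos: [408.3, 10.1, 170.0]
tool_rot: [-2.871, 0.153, 1.184]
ft_force: [0.3, 0.5, -0.2]
opening: 0.005
```

```bash
python3 st.py;python3 - <<'E'
from station import manip;import cv2
for n in("side",):
    im=manip.read_camera(n); 
    x,y=(280,220)
    cv2.imwrite(f"pics/{n}11.png",cv2.resize(im[y:y+60,x:x+70],None,fx=10,fy=10,interpolation=cv2.INTER_CUBIC))
E
```

```text
t 19.47 q [-0.0194 -0.5301  2.4387 -0.1493  0.4502  1.7589] 
pos [408.284   10.0705 169.959 ] grasp [526.0994  -3.021   52.3276] tip [539.5036  -4.5104  38.9444]
[[ 0.7055 -0.1028 -0.7012]
 [-0.0784 -0.9947  0.067 ]
 [-0.7044  0.0077 -0.7098]]
pitch below horiz 44.779427695234055 x az -6.34059790582746 y az -95.90206447985726 F [ 0.2792  0.4792 -0.2021] op 0.005053827046718646
```

View pics/side11.png

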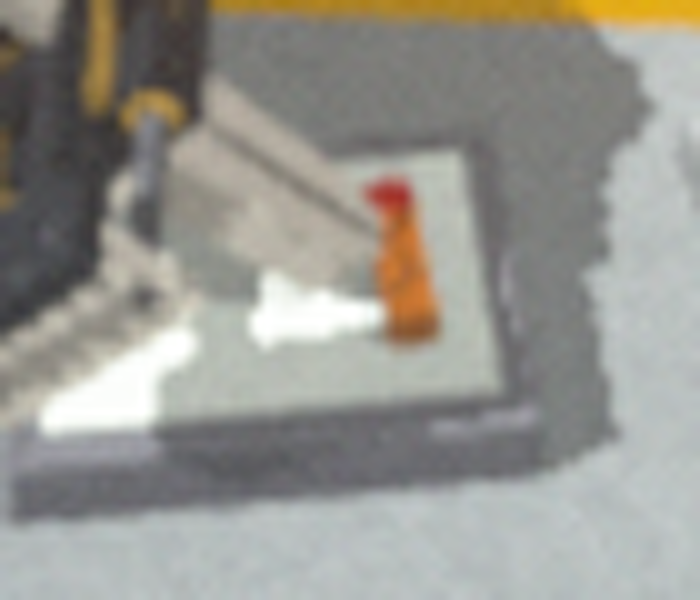

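The cuvette is turning square as it slides. Push a few mm more.

Call:
{"fn": "apply_moves", "kwargs": {"plan": [[0, 0.06, 0, -0.06, 0], [0, 0.06, 0, -0.06, 0], [0, 0.05, 0, -0.05, 0], [0, 0, 0, 0, 0], [0, -0.1, 0, 0.1, 0], [0, -0.2, 0, 0.1, 0], [0, -0.3, 0, -0.3, 0], [0, -0.5, 0, -0.5, 0]]}}

```text
t: 20.18
tool_pos: [403.3, 10.8, 204.3]
tool_rot: [-2.869, 0.152, 1.189]
ft_force: [-0.7, -0.6, -0.5]
opening: 0.005
```

Call:
{"fn": "apply_moves", "kwargs": {"plan": [[0.85, -0.5, 0, -0.5, 0], [0.85, -0.5, 0, -0.5, 0], [0.85, 0, 0, 0, 0], [0.85, 0, 0, 0, 0], [0.85, 0, 0, 0, 0], [0.85, 0, 0, 0, 0], [0.85, 0, 0, 0, 0], [0.85, 0, 0, 0, 0]]}}

```text
t: 20.85
tool_pos: [404.2, 11.1, 247.7]
tool_rot: [-2.871, 0.153, 1.185]
ft_force: [0.9, -0.4, 0.5]
opening: 0.529
```

```bash
python3 st.py;python3 - <<'E'
from station import manip
from h import *
for n in("top","side"):
    im=manip.read_camera(n);cv2.imwrite(f"pics/{n}12.png",im)
    x,y=(280,215) if n=="side" else (280,180)
    cv2.imwrite(f"pics/{n}12c.png",cv2.resize(im[y:y+60,x:x+70],None,fx=10,fy=10,interpolation=cv2.INTER_CUBIC))
E
```

```text
t 20.85 q [-0.0164 -0.6532  2.3737 -0.1123  0.6381  1.7168] 
pos [404.1518  11.1021 247.6537] grasp [521.8406  -1.9815 129.8949] tip [535.2304  -3.4701 116.4972]
[[ 0.7047 -0.1028 -0.702 ]
 [-0.0783 -0.9947  0.067 ]
 [-0.7051  0.0078 -0.709 ]]
pitch below horiz 44.84108044563832 x az -6.343622101165366 y az -95.90133540588275 F [ 0.8879 -0.387   0.5497] op 0.52915612596077
```

View pics/side12c.png

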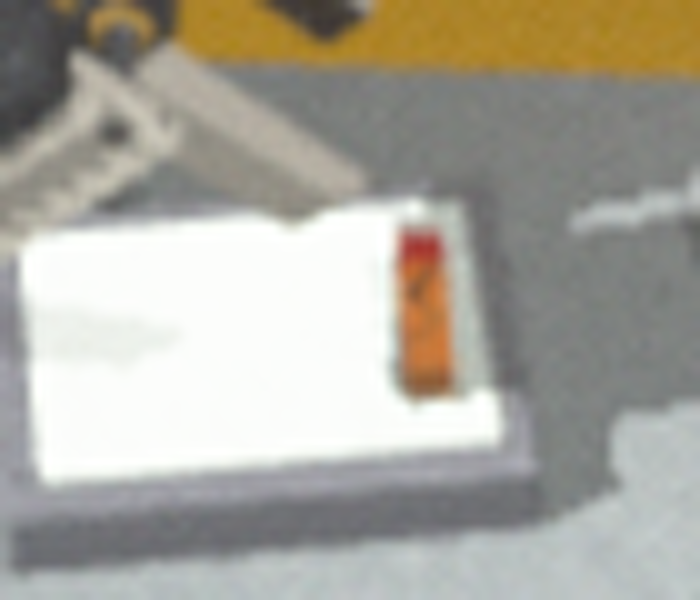

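View pics/top12c.png

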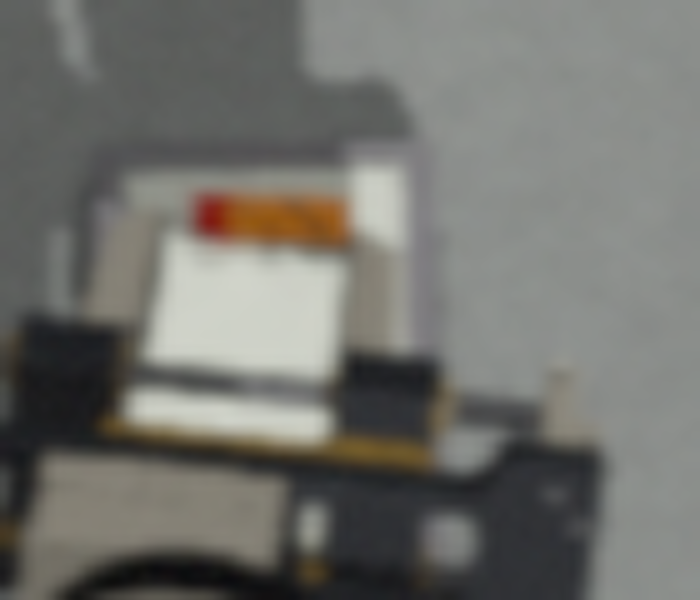

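```bash
python3 - <<'E'
from h import *
f=lambda x0,y0,u,v:(x0+(u+.5)/10-.5,y0+(v+.5)/10-.5)
t=f(280,180,275,219);s=f(280,215,425,306)
print(onz("top",t,41),onz("side",s,42),tri(t,s))
T=[f(280,180,197,217),f(280,180,352,221)];S=[f(280,215,420,232),f(280,215,430,380)]
for n,P_ in(("top",T),("side",S)):
    a,b=[onz(n,x,42) for x in P_];d=a-b;print(n,a,b,np.linalg.norm(d),np.degrees(np.arctan2(d[1],d[0])))
E
python3 go.py 551 -4 75 8|tail -1; python3 chk.py | head -0; python3 -c "
from chk import *
for g in((551,-4,75),(551,-4,50)):chk(g)"
```

```text
[556.90352696  -7.11483211  41.        ] [557.44117771 -11.37926802  42.        ] [557.86328514  -7.07082684  36.45002386]
top [557.15652236  15.31770302  42.        ] [556.28230411 -29.2837583   42.        ] 44.61002812773363 88.87710847668231
side [558.47448183  13.61103683  42.        ] [556.4374111  -35.65591218  42.        ] 49.309045028693276 87.63230497210871
dist 62.45835397761565 units [ 1.9858 -0.0471  0.6235] per row [ 0.2482 -0.0059  0.0779] min rows 1.4978022536598476
(551, -4, 75) err 0.0 [-0.02  -0.484  2.372 -0.144  0.468  1.753]
(551, -4, 50) err 0.0 [-0.02  -0.442  2.39  -0.164  0.408  1.775]Exception ignored on flushing sys.stdout:
BrokenPipeError: [Errno 32] Broken pipe
```

```bash
python3 go.py 549.5 -6.7 50.5 8|tail -1
```

```text
dist 84.51530748461852 units [2.5332 0.0412 1.2319] per row [0.3167 0.0052 0.154 ] min rows 2.0267459828445684
```

Call:
{"fn": "apply_moves", "kwargs": {"plan": [[0.85, 0.4, 0, 0.1, 0], [0.85, 0.4, 0.02, 0.1, 0], [0.85, 0.4, 0.02, 0.1, 0], [0.85, 0.4, 0, 0.1, 0], [0.85, 0.3, 0, 0.2, 0], [0.85, 0.3, 0, 0.3, 0], [0.85, 0.2, 0, 0.2, 0], [0.85, 0, 0, 0, 0]]}}

```text
t: 21.62
tool_pos: [431.3, 6.5, 172.2]
tool_rot: [-2.87, 0.153, 1.188]
ft_force: [-0.9, 0.0, -0.5]
opening: 0.846
```

```bash
python3 go.py 549.5 -6.7 50.3 1|tail -4;python3 - <<'E'
from station import manip
from h import *
for n in("side",):
    im=manip.read_camera(n)
    x,y=(280,215) if n=="side" else (280,180)
    cv2.imwrite(f"pics/{n}13c.png",cv2.resize(im[y:y+60,x:x+70],None,fx=10,fy=10,interpolation=cv2.INTER_CUBIC))
E
```

```text
[-0.0784 -0.9947  0.0671]
 [-0.7066  0.0079 -0.7076]]
pitch below horiz 44.9601087285791 x az -6.358012787103099 y az -95.90468544745762 F [-0.8647  0.0281 -0.5476] op 0.8459003605992832
dist 4.002319220619481 units [ 0.1109 -0.0011  0.0741] per row [ 0.1109 -0.0011  0.0741] min rows 0.09597887819231368
```

View pics/side13c.png

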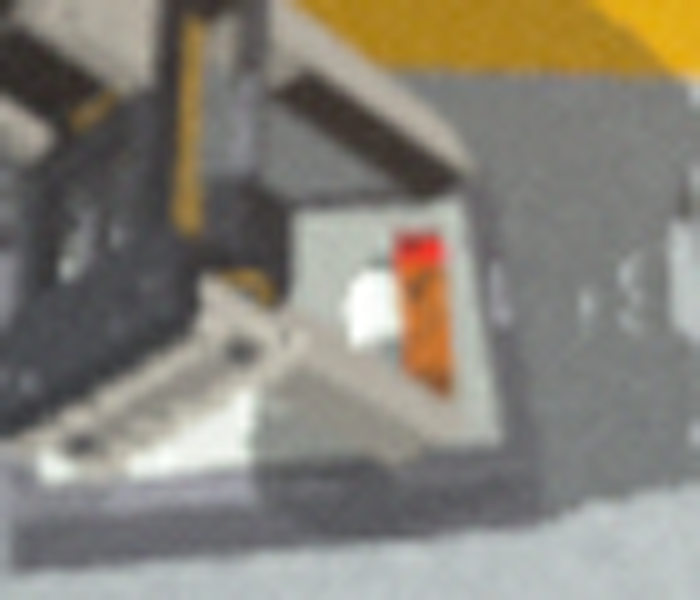

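Fingers straddle both ends. Final few mm, then close at moderate force.

Call:
{"fn": "apply_moves", "kwargs": {"plan": [[0.85, 0.06, 0, 0.04, 0], [0.85, 0.05, 0, 0.03, 0], [0.6, 0, 0, 0, 0], [0.6, 0, 0, 0, 0], [0.35, 0, 0, 0, 0], [0.35, 0, 0, 0, 0], [0.3, 0, 0, 0, 0], [0.3, 0, 0, 0, 0]], "grip_force": 12}}

```text
t: 22.33
tool_pos: [432.7, 6.4, 170.6]
tool_rot: [-2.872, 0.153, 1.183]
ft_force: [-0.1, 0.7, 0.5]
opening: 0.483
```

Call:
{"fn": "apply_moves", "kwargs": {"plan": [[0.3, 0, 0, 0, 0], [0.3, 0, 0, 0, 0], [0.3, 0, 0, 0, 0], [0.3, 0, 0, 0, 0], [0.3, -0.05, 0, -0.05, 0], [0.3, -0.1, 0, -0.1, 0], [0.3, -0.15, 0, -0.15, 0], [0.3, -0.15, 0, -0.15, 0]]}}

```text
t: 23.0
tool_pos: [432.6, 6.5, 190.2]
tool_rot: [-2.871, 0.153, 1.184]
ft_force: [0.1, 0.0, 0.1]
opening: 0.482
```

```bash
python3 st.py|tail -1;python3 - <<'E'
from station import manip
from h import *
for n in("side","top"):
    im=manip.read_camera(n)
    x,y=(280,205) if n=="side" else (280,180)
    cv2.imwrite(f"pics/{n}14c.png",cv2.resize(im[y:y+60,x:x+70],None,fx=10,fy=10,interpolation=cv2.INTER_CUBIC))
E
```

```text
pitch below horiz 44.776361695201054 x az -6.337507972506656 y az -95.89910833515107 F [0.1463 0.0296 0.129 ] op 0.4815593937160624
```

View pics/side14c.png

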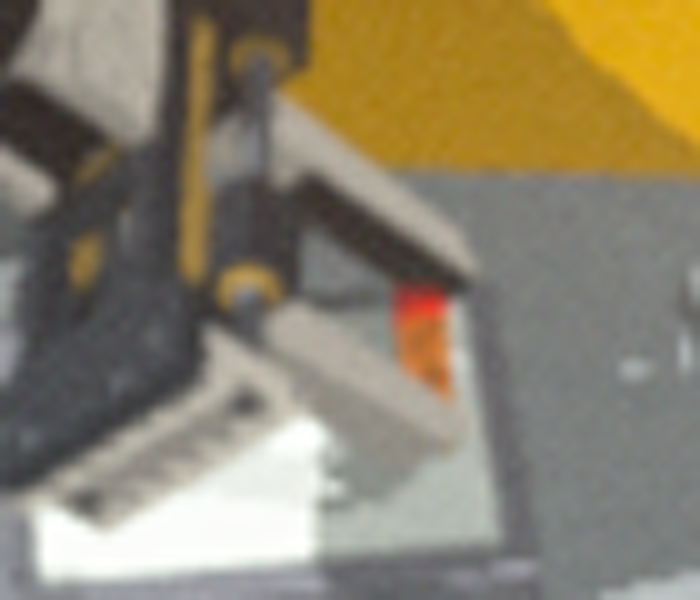

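View pics/top14c.png

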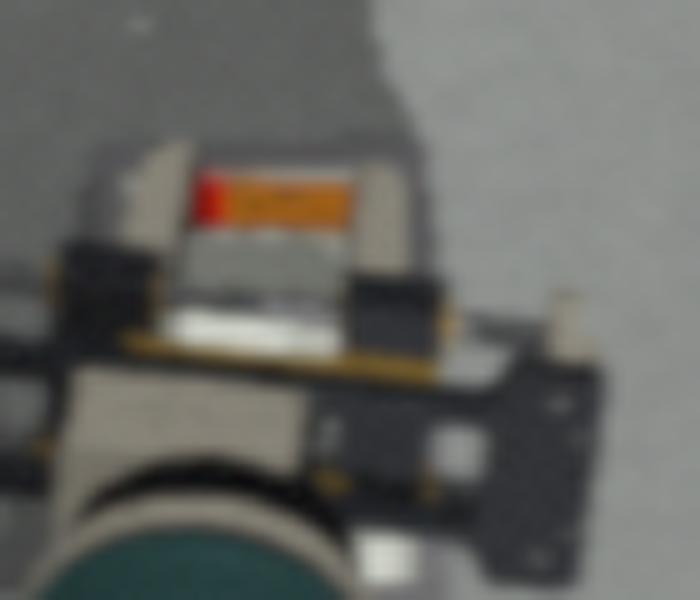

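Cuvette gripped lengthwise (opening 0.482 = 44.8 mm) and lifted. Raise, then transit to the slot.

Call:
{"fn": "apply_moves", "kwargs": {"plan": [[0.3, -0.3, 0, -0.3, 0], [0.3, -0.4, 0, -0.4, 0], [0.3, -0.5, 0, -0.5, 0], [0.3, -0.6, 0, -0.6, 0], [0.3, -0.6, 0, -0.6, 0], [0.3, -0.6, -0.2, -0.6, 0], [0.3, -0.6, -0.4, -0.6, 0], [0.3, -0.4, -0.7, -0.4, 0]]}}

```text
t: 23.77
tool_pos: [435.9, 46.1, 362.0]
tool_rot: [-2.872, 0.156, 1.178]
ft_force: [0.4, 0.4, 0.0]
opening: 0.48
```

```bash
python3 go.py 533.5 216.8 272.7 8
```

```text
t 23.77 q [ 0.0842 -0.6136  2.1658 -0.1922  0.8158  1.8321] 
pos [435.8772  46.1483 361.9774] grasp [554.0562  32.8067 244.7394] tip [567.5017  31.2888 231.4009]
[[ 0.7077 -0.1051 -0.6987]
 [-0.0799 -0.9944  0.0686]
 [-0.702   0.0073 -0.7121]]
pitch below horiz 44.589599289911334 x az -6.440997971388352 y az -96.0305930583591 F [0.3538 0.3696 0.0155] op 0.4795502727783783
dist 187.23747213238784 units [-1.6292 -6.0202  0.2358] per row [-0.2036 -0.7525  0.0295] min rows 4.490107245381003
```

Call:
{"fn": "apply_moves", "kwargs": {"plan": [[0.3, -0.5, -0.4, 0.1, 0], [0.3, -0.5, -0.7, 0.1, 0], [0.3, -0.4, -0.9, 0.03, 0], [0.3, -0.2, -0.9, 0, 0], [0.3, 0, -0.9, 0, 0], [0.3, 0, -0.9, 0, 0], [0.3, 0, -0.8, 0, 0], [0.3, 0, -0.5, 0, 0]]}}

```text
t: 24.43
tool_pos: [415.7, 232.1, 386.4]
tool_rot: [-2.872, 0.15, 1.183]
ft_force: [0.4, -0.1, -0.8]
opening: 0.481
```

```bash
python3 b.py|tail -2
```

```text
pitch below horiz 44.76196835268444 x az -6.232835962399352 y az -95.80710236657238 F [ 0.3984 -0.1257 -0.8328] op 0.4806114941916112
bin frame n,y,u: grasp [-107.6182    4.5074   10.9596] tip [-88.6186   4.6056  11.0383]
```

Call:
{"fn": "apply_moves", "kwargs": {"plan": [[0.3, 0.4, 0.08, 0.1, 0], [0.3, 0.5, 0.07, 0.1, 0], [0.3, 0.6, 0, 0.1, 0], [0.3, 0.6, 0, 0, 0], [0.3, 0.5, 0, 0, 0], [0.3, 0.3, 0, 0, 0], [0.3, 0.3, 0, 0, 0], [0.3, 0.3, 0, 0, 0]]}}

```text
t: 25.1
tool_pos: [483.6, 217.9, 306.3]
tool_rot: [-2.872, 0.152, 1.182]
ft_force: [-1.2, 0.7, 2.2]
opening: 0.483
```

```bash
python3 b.py|tail -2
```

```text
pitch below horiz 44.73106589229323 x az -6.31085412364974 y az -95.89437268606616 F [-1.1693  0.7233  2.2398] op 0.4834683362634756
bin frame n,y,u: grasp [-2.084  -1.8958  3.2767] tip [16.9156 -1.8159  3.3657]
```

Call:
{"fn": "apply_moves", "kwargs": {"plan": [[0.3, 0.3, 0, 0, 0], [0.3, 0.3, 0, 0, 0], [0.3, 0.3, 0, 0, 0], [0.3, 0.3, 0, 0, 0], [0.3, 0.1, 0, 0, 0], [0.3, 0, 0, 0, 0], [0.3, 0, 0, 0, 0], [0.3, 0, 0, 0, 0]]}}

```text
t: 25.77
tool_pos: [510.6, 214.8, 278.7]
tool_rot: [-2.871, 0.153, 1.184]
ft_force: [-1.7, -0.8, -2.7]
opening: 0.483
```

```bash
python3 b.py|tail -2;python3 - <<'E'
from station import manip;import cv2
for n in("top",):
    im=manip.read_camera(n); 
    x,y=(155,110)
    cv2.imwrite(f"pics/{n}15.png",cv2.resize(im[y:y+120,x:x+130],None,fx=5,fy=5,interpolation=cv2.INTER_CUBIC))
E
```

```text
pitch below horiz 44.7864484185667 x az -6.347553235089779 y az -95.90849924730284 F [-1.7264 -0.833  -2.688 ] op 0.4832034607138136
bin frame n,y,u: grasp [36.6212 -1.9255  2.7963] tip [55.6209 -1.8543  2.8669]
```

View pics/top15.png

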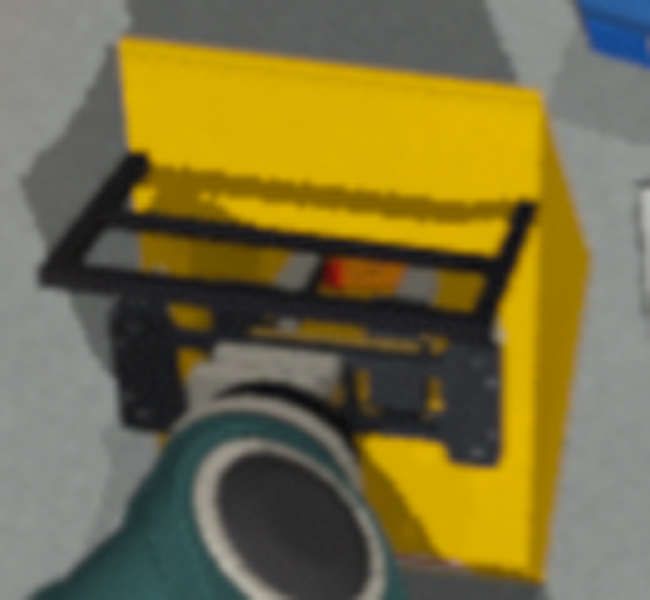

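Cuvette still held between the fingers inside the slot, at about (365,273) in the crop. Release.

Call:
{"fn": "apply_moves", "kwargs": {"plan": [[0.8, 0, 0, 0, 0], [0.8, 0, 0, 0, 0], [0.8, 0, 0, 0, 0], [0.8, 0, 0, 0, 0], [0.8, 0, 0, 0, 0], [0.8, 0, 0, 0, 0], [0.8, 0, 0, 0, 0], [0.8, 0, 0, 0, 0]]}}

```text
t: 26.48
tool_pos: [510.7, 214.8, 278.8]
tool_rot: [-2.872, 0.152, 1.183]
ft_force: [-2.1, 1.6, 0.5]
opening: 0.798
```

Call:
{"fn": "apply_moves", "kwargs": {"plan": [[0.8, 0, 0, 0, 0], [0.8, 0, 0, 0, 0], [0.8, 0, 0, 0, 0], [0.8, 0, 0, 0, 0], [0.8, 0, 0, 0, 0], [0.8, 0, 0, 0, 0], [0.8, 0, 0, 0, 0], [0.8, 0, 0, 0, 0]]}}

```text
t: 27.15
tool_pos: [510.7, 214.8, 278.7]
tool_rot: [-2.872, 0.152, 1.183]
ft_force: [-1.9, 1.8, 0.3]
opening: 0.803
```

```bash
python3 b.py|tail -2;python3 - <<'E'
from station import manip;import cv2
for n in("top",):
    im=manip.read_camera(n); 
    x,y=(155,110)
    cv2.imwrite(f"pics/{n}16.png",cv2.resize(im[y:y+120,x:x+130],None,fx=5,fy=5,interpolation=cv2.INTER_CUBIC))
E
```

```text
pitch below horiz 44.76847028778234 x az -6.336028989880805 y az -95.89766270303343 F [-1.9299  1.7722  0.2952] op 0.802673960146935
bin frame n,y,u: grasp [36.7018 -1.8662  2.9579] tip [55.7015 -1.7923  3.0345]
```

View pics/top16.png

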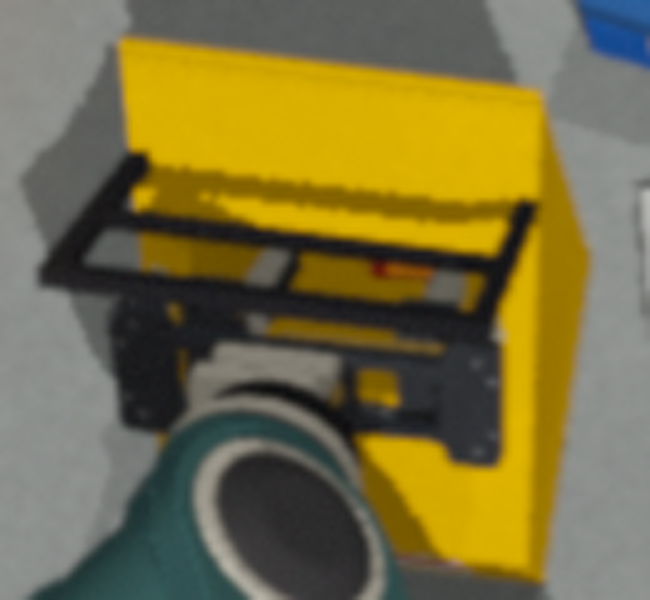

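```bash
python3 - <<'E'
from h import *
for z in(10,60,110,155):
    w=onz("top",(155+80,110+54),z); d=w[:2]-[600.9,206.8]; c,s=np.cos(np.radians(-6.65)),np.sin(np.radians(-6.65))
    print(z,w,"bin x,y",c*d[0]+s*d[1],-s*d[0]+c*d[1])
E
```

```text
10 [675.1816354  209.68336327  10.        ] bin x,y 73.44796996496574 11.466073853449645
60 [661.39809902 200.45241425  60.        ] bin x,y 60.8261487404979 0.701041386221334
110 [647.61456263 191.22146523 110.        ] bin x,y 48.204327516030176 -10.06399108100699
155 [635.20937989 182.91361111 155.        ] bin x,y 36.84468841400922 -19.752520301512433
```

The remaining sliver fits the cuvette lying on the bin floor (bin x≈73, y≈11). Draw back.

Call:
{"fn": "apply_moves", "kwargs": {"plan": [[0.8, -0.3, 0, 0, 0], [0.8, -0.5, 0, 0, 0], [0.8, -0.6, 0, 0, 0], [0.8, -0.7, 0, 0, 0], [0.8, -0.8, 0, 0, 0], [0.8, -0.8, 0, 0, 0], [0.8, -0.8, 0, 0, 0], [0.8, -0.8, 0, 0, 0]]}}

```text
t: 27.87
tool_pos: [397.2, 227.0, 392.1]
tool_rot: [-2.871, 0.153, 1.182]
ft_force: [-0.1, -0.5, 0.6]
opening: 0.797
```

Call:
{"fn": "apply_moves", "kwargs": {"plan": [[0.8, -0.3, 0, -0.1, 0], [0.8, -0.2, 0, 0, 0], [0.8, 0, 0, 0, 0], [0.8, 0, 0, 0, 0], [0.8, 0, 0, 0, 0], [0.8, 0, 0, 0, 0], [0.8, 0, 0, 0, 0], [0.8, 0, 0, 0, 0]]}}

```text
t: 28.53
tool_pos: [390.3, 228.2, 402.9]
tool_rot: [-2.871, 0.153, 1.185]
ft_force: [0.1, 0.5, -0.1]
opening: 0.802
```

```bash
python3 b.py|tail -2;python3 - <<'E'
from station import manip;import cv2
for n in("top","side"):
    im=manip.read_camera(n); cv2.imwrite(f"pics/{n}17.png",im)
    x,y,w,h=(155,110,290,140) if n=="top" else (240,70,130,320)
    k=2.7 if n=="top" else 1.8
    cv2.imwrite(f"pics/{n}17c.png",cv2.resize(im[y:y+h,x:x+w],None,fx=k,fy=k,interpolation=cv2.INTER_CUBIC))
E
```

```text
pitch below horiz 44.81178259644359 x az -6.395924663615117 y az -95.91904418174774 F [ 0.1174  0.5134 -0.1275] op 0.8023879957078589
bin frame n,y,u: grasp [-136.6796   -2.6479    4.9571] tip [-117.6798   -2.5881    5.0194]
```

View pics/top17c.png

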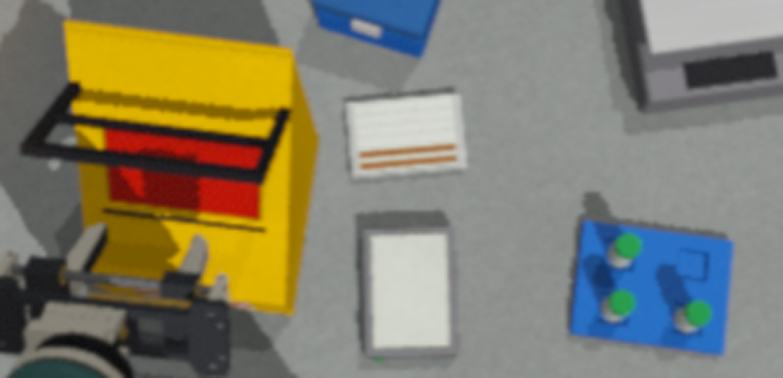

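View pics/side17c.png

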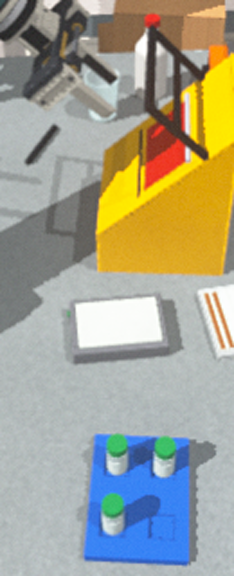

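Flap is shut, the light box is empty, the reject well is empty, three green vials stand, and the gripper is clear. Handing in.

```bash
python3 - <<'E'
from station import manip
print(manip.get_obs()["t"]);print(manip.hand_in())
E
```

```text
28.6333
the job is handed in; nothing more can be done
None
```

Both rejects went into the yellow bin, the red-capped vial first and the cuvette second. I handed the job in at 28.6 s of the 72 s allowed.

- **Tilt:** The moves can only turn the tool about its own axis. I got the roughly 45° entry angle by pushing past the arm's reach limit in free space, which tipped the tool along the bin's direction. That tilt then held for the rest of the job.
- **Vial:** I gripped it by the cap, pushed the flap in, released it while the fingers held the flap open, and drew back.
- **Cuvette:** It lay about 14° off the jaw line, so I first squared it with a gentle push of the closed fingers, about 14 mm across the light box. I then gripped it lengthwise (measured 44.8 mm against the 45 mm given) and dropped it the same way.
- **Last checks:** The final pictures show:
  - the flap shut
  - the light box empty
  - the reject's well empty
  - the three green-capped vials upright in their wells
  - the gripper clear of the bin

  The largest force I read was about 5 N, and none of the readings I took disagreed.
- **Not seen directly:** I glimpsed the cuvette through the open slot, where it fitted lying on the bin floor. The vial I know only from its cap vanishing from between the fingers and not showing anywhere outside the bin.

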